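# Set up the hanging tray of a density kit

### The arm

A 6-joint arm with a two-finger parallel gripper is mounted at the origin on a cart in front of the work surface, level with it; the furniture and walls round the work are solid. World frame = base frame: x ahead of the robot, y to its left, z up, the work surface at z = 0. Lengths are in mm, angles in rad, forces in N, time in s.
With the tool pointing down it reaches from about 400 to 925 mm from the base axis. Payload 12.5 kg.
Tool frame: the origin (TCP) lies midway between the tips of the shut fingers; the grasp point (between the pads) lies 19 mm behind it (env.grasp_offset is the distance from the TCP to the grasp point, in mm); z points along the fingers, y is the direction in which the jaws open and shut (so a half turn about z gives the same grasp; the last joint's range is limited). The gripper opens to 95 mm and grips with 3 to 60 N. Pads are 20 mm wide; open, the fingers measure 119 mm over their backs; the gripper's body (75 mm by 180 mm) begins 59 mm behind the grasp point.
Start: joints at [1.069, 0.491, 1.559, -0, 1.092, -0.106], TCP at [240.952, 576.705, 214.661] pointing down, gripper open.
Joint ranges: [-3.1, 3.1], [-0.84, 2.19], [0.05, 2.79], [-1.13, 4.28], [0.06, 2.93], [-2.69, 2.69]. Speed limits (rad/s): [2.22, 2.22, 2.79, 3.14, 3.14, 3.14].

### API

Orientations are given as [roll, pitch, yaw] about the fixed x, y, z axes, in that order (R = Rz(yaw) Ry(pitch) Rx(roll)).
In Python, from cell import env gives the robot as it stands.
- The arm moves only by the tool carry_out, never from a script. Its argument "series" is a list of rows, each a list of 6 numbers: the shift along the world's x, y, z in m, then the turn, a rotation vector about the world's x, y, z in degrees. In form: [[dx, dy, dz, wx, wy, wz], ...]. A call has 1 to 12 rows; each row shifts and turns the commanded pose from where the row before left it; what a row does not reach is not made up. A row lasts 1/10 s, in which the tool goes at most 50 mm and 8.59 degrees, less where a joint would pass 70% of its speed; a pose out of reach is approached as far as the arm can. A call is refused whole if a number of a shift passes 0.05 or a number of a turn 8.59, either way. A call with a gripper value outside its range is refused whole. "fingers" is the opening, from 0 (shut) to 1 (fully open), set as the call begins (left out, the last holds). The fingers move at their own pace and stop on an object; the grip force is fixed at half the most. Time passes only in rows, so rows that do not move let the fingers close. It gives the time, the measured TCP pose, the force and the opening at its end, in the units of the state.
- env.state(): the state, without advancing time (a new reading comes with each control period).
- env.read_camera(name): name is "side" or "top" or "wrist"; returns a dict with "color" (420x560x3 uint8, red, green, blue), "fovy" (degrees; the focal length in pixels is half the picture's height over the tangent of half this angle, whatever the lens; pixels are square), "cx", "cy" (the principal point, pixels), "T" (4x4, takes a point from camera to world coordinates); the wrist camera has in their place "mount" (4x4, takes a point from camera to tool coordinates, whose origin is the TCP and whose axes are the flange's). Camera axes: x right, y down, z forward; pixel columns grow to the right and rows downward; lengths in mm; the calibration is good to about 2 mm. A picture is of the moment at which its call begins: read the wrist's pose just before it. There is no depth.
- env.job_done(): hands the job in, once; it reports no verdict.
Trained networks look in a picture, given as the dict that the camera call returned (one of the last four; its "shot" number tells which), for a name from the list of things; names that differ only in an ending like _2 or _b are one class to them, and where a whole thing is asked for, a point or a joint stands for the part that bears it (a point fixed in the world has none). Each returns a list of dicts, best first, with "score" (0 to 1); they miss things now and then, are a little off and sometimes report something else, mostly with a low value. They report only what shows in the picture. A call takes as long as a camera call.
- env.search_frame(label, picture): "point" ([x, y, z] in mm, in world coordinates, good to about 4 mm: the middle of the surface that is visible of it).
The state is a dict: "t": time; "joints": joint angles; "qvel": joint speeds; "tau": joint torques, N m; "eef_pos": TCP position; "tcp_rot": TCP orientation; "ft_force": force on the tool from outside, world axes, zero at the start; "moment": the same for the moment, N m; "opening": opening from 0.0 (shut) to 1.0 (fully open).
Only numpy, scipy, OpenCV 4.12 (cv2) and the standard library are available. Lean on these libraries where they do the work, as an engineer would, in place of code of your own. Each camera call takes 0.05 s, during which the arm holds its last target. There are 200 camera calls.

### The job

Set up the density kit for the next weighing: slide the lid of the white storage box right back, lift out the steel hanger that leans inside, and hang its hook over the crossbar of the stand, between the two collars, so that its tray hangs free and level inside the glass dish. Then slide the lid fully shut again so that no dust gets in, and leave the jar and the vials behind the work standing where they are.

Things in the scene. Friction and masses are not known exactly. Their poses are not given: they have to be found in the camera images.
- stand: density stand, fixed, left or right of the box: grey base 110 (x) x 170 (y) x 16 mm high, two steel posts (12 mm thick, 112 mm high) at y = +-70 mm, round steel crossbar 8 mm thick between them along y, with two dark collars (16 mm across) whose inner faces are at y = +-20 mm. Origin: centre of the underside; z up; -x is its front, to the robot; nothing is above the bar
- bar_mid (a point): middle of the crossbar's axis, midway between the collars, 105 mm above the table; axes as the stand's (y along the bar)
- dish: round glass dish fixed on the stand under the bar, 80 mm across (75 inside), floor 23 mm and rim 50 mm above the table. Origin: centre of its underside, 20 mm above the table
- box: white storage box, fixed, 114 (x) x 130 (y) x 127 mm high, walls 4 mm; inside, a black slanted cradle holds the hanger in the middle. Origin: centre of the underside; z up; -x is its front, towards the robot; the lid slides towards +x, over the rear wall and out behind the box
- lid (a joint): travel of the flat grey sliding lid on top of the box, in m along the box's +x: 0 fully shut, 0.100 fully open (the compartment then lies open and the lid sticks out 0.1 m behind the box). About 1.5 N moves it and it stays where it is left; its upper face is 124 mm above the table
- lid_knob (a point): top centre of the block-shaped knob near the lid's front edge; moves with the lid. The knob is 16 (x) x 24 (y) x 16 mm high above the lid's upper face; this point is 139.5 mm above the table; axes as the box's
- hanger: loose hanger, 90 g, 112 mm long, of bent steel strip 20 mm wide (y). Origin: on the bar's axis when hung; z up when hung, y along the bar. Roof-shaped hook over the origin, 18 mm wide inside (x). At the start it leans in the box: yawed 1.57 rad from the box, grip end tipped 0.5 rad to the box's -y (right), its -x side on the cradle; it slides out along its own +z
- hanger_grip (a point): centre of the hanger's black grip block, 10 (x) x 16 (y) x 30 (z) mm, at z = +25 mm of the hanger; axes as the hanger's
- hook_mouth (a point): middle of the hook's mouth, 10 mm to +x and 31 mm below the hanger's origin: the mouth opens to +x between the short lip (x = +10.5 mm, ends at z = -18.5 mm) and the shank, which runs down the -x side (x = -10.5 mm) to z = -44 mm and then returns to x = 0; axes as the hanger's
- tray_bottom (a point): centre of the underside of the hanger's tray, 72 mm below the hanger's origin; tray 24 (x) x 44 (y) mm with a 8 mm high rim; axes as the hanger's
- jar_2: white lidded jar, 57 mm wide, 59 mm high, loose bystander behind the work; origin: centre of the underside
- vial_tan: black-capped vial, 28 mm wide, 58 mm high, loose bystander; origin: centre of the underside
- vial_white: white-capped vial, 28 mm wide, 58 mm high, loose bystander; origin: centre of the underside

How it is judged:
By the outcome, as a careful person would: the job done as asked, in the order asked, and still so for the second after the job is handed in, with the robot touching nothing.
It also fails if it takes over 67 s, if anything falls off the work surface, if the arm or the gripper's body presses on something with over 40 N, if the wrist force passes 120 N, or if a joint passes its speed limit or range.

## Working session

There is one attempt and no reset: what is moved stays moved. The work goes in short steps, Python scripts to look and compute and a tool call to move; the robot and the scene stay as the last step left them, time stands still between calls to the robot, and variables do not carry over. Pictures are saved under pics/ and viewed, and the job is handed in when it is done.

Besides the shell and the picture viewer there is one more tool, called as name([rows], argument=value, ...), one row to a line, values as JSON. carry_out: Moves the arm, as the interface text tells. Its arguments: {"type":"object","properties":{"series":{"type":"array","items":{"type":"array","items":{"type":"number"}}},"fingers":{"type":"number"}},"required":["series"]}

```bash
mkdir -p pics; ls; cat > h.py <<'E'
from cell import env
import numpy as np, cv2
def snap(n,f):
    p=env.read_camera(n); cv2.imwrite('pics/'+f+'.png',p['color'][:,:,::-1]); return p
def K(p):
    f=210/np.tan(np.radians(p['fovy'])/2); return f
def proj(p,X,T=None):
    T=np.array(p['T'] if T is None else T); X=np.atleast_2d(X)
    c=(X-T[:3,3])@T[:3,:3]; f=K(p); return np.c_[p['cx']+f*c[:,0]/c[:,2],p['cy']+f*c[:,1]/c[:,2]]
def atz(p,u,v,z,T=None):
    T=np.array(p['T'] if T is None else T); f=K(p)
    d=T[:3,:3]@np.array([(u-p['cx'])/f,(v-p['cy'])/f,1]); o=T[:3,3]; return o+d*(z-o[2])/d[2]
E
python3 - <<'E'
from h import *
s=env.state(); print(s)
for n in ['top','side']:
    p=snap(n,n+'0'); print(n,p['fovy'],np.round(p['T'],3).tolist())
    for l in ['stand','dish','box','lid','lid_knob','hanger','hanger_grip','jar_2','vial_tan','vial_white']:
        r=env.search_frame(l,p); print(l,[(np.round(x['point']).tolist(),round(x['score'],2)) for x in r[:2]])
E
```

```text
pics
{'t': 0.0, 'joints': array([ 1.06940051e+00,  4.91530748e-01,  1.55947486e+00, -3.95417040e-05,
        1.09168331e+00, -1.05622754e-01]), 'qvel': array([-4.46759343e-05, -1.00498324e-04, -1.14113055e-03, -1.73657693e-04,
       -1.47940327e-04,  1.96620119e-03]), 'tau': array([-3.89990397e-03, -6.12638354e+01, -2.58187115e+01,  6.91193040e-02,
        4.80989506e-02, -1.10467017e-04]), 'eef_pos': array([240.8294019 , 576.46264306, 214.0708967 ]), 'tcp_rot': array([-3.14049880e+00, -8.07013883e-05,  2.74583780e+00]), 'ft_force': array([-0.65391857, -0.35650139,  0.51967431]), 'moment': array([-0.02995376, -0.05089372, -0.03348248]), 'opening': 1.0014901614810658}
top 57.260448446729804 [[-0.016, -0.988, 0.157, 469.812], [-1.0, 0.017, 0.006, -45.077], [-0.008, -0.156, -0.988, 945.318], [0.0, 0.0, 0.0, 1.0]]
stand [([505.0, -173.0, 14.0], 0.97)]
dish [([504.0, -180.0, 23.0], 0.73), ([697.0, -95.0, 65.0], 0.73)]
box [([696.0, -96.0, 61.0], 0.73), ([536.0, 75.0, 126.0], 0.67)]
lid [([537.0, 72.0, 121.0], 0.72), ([660.0, -50.0, 55.0], 0.54)]
lid_knob [([537.0, 74.0, 126.0], 0.64)]
hanger []
hanger_grip [([541.0, 75.0, 125.0], 0.21)]
jar_2 [([677.0, -238.0, 60.0], 0.85), ([502.0, -178.0, 22.0], 0.49)]
vial_tan [([658.0, -52.0, 59.0], 0.55)]
vial_white [([697.0, -94.0, 58.0], 0.69)]
side 45.199879631979485 [[-0.971, -0.168, 0.171, 415.116], [-0.24, 0.639, -0.731, 644.273], [0.013, -0.751, -0.66, 735.828], [0.0, 0.0, 0.0, 1.0]]
stand [([497.0, -154.0, 24.0], 0.63)]
dish [([504.0, -184.0, 40.0], 0.69)]
box [([524.0, 107.0, 126.0], 0.88)]
lid [([535.0, 80.0, 122.0], 0.71)]
lid_knob []
hanger []
hanger_grip [([522.0, 106.0, 125.0], 0.73)]
jar_2 [([678.0, -222.0, 52.0], 0.95), ([538.0, 78.0, 127.0], 0.71)]
vial_tan [([659.0, -43.0, 42.0], 0.55)]
vial_white [([694.0, -86.0, 42.0], 0.91)]
```

View pics/top0.png

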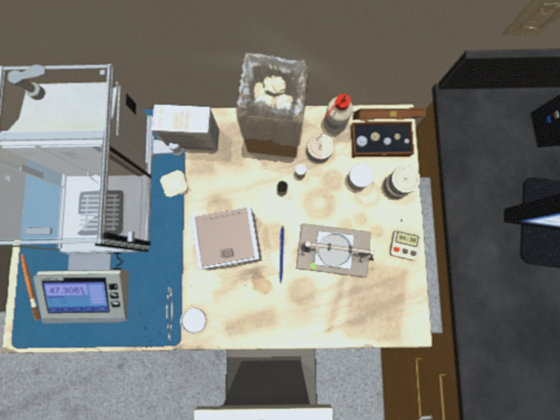

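View pics/side0.png

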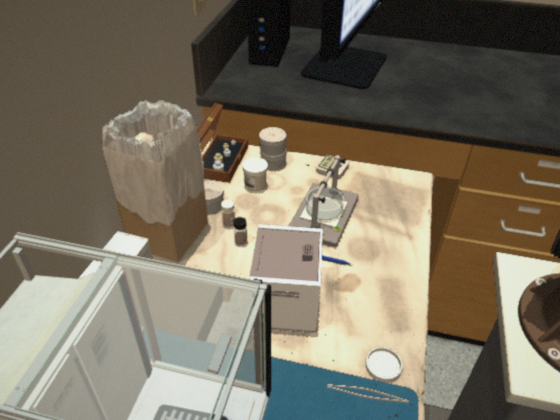

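```bash
python3 - <<'E'
from h import *
a=cv2.imread('pics/top0.png'); b=cv2.imread('pics/side0.png')
c=cv2.resize(a[195:290,185:385],None,fx=4,fy=4,interpolation=cv2.INTER_CUBIC)
cv2.imwrite('pics/c1.png',c)
cv2.imwrite('pics/c2.png',cv2.resize(b[160:340,230:370],None,fx=4,fy=4,interpolation=cv2.INTER_CUBIC)[:600])
p=env.read_camera('top')
for u,v in [(195,215),(252,208),(258,263),(198,269),(228,253)]: print(u,v,atz(p,u,v,124).round())
for u,v in [(305,247),(371,257),(306,226),(371,230),(368,275),(298,270)]: print(u,v,atz(p,u,v,105).round(),atz(p,u,v,16).round())
E
```

```text
195 215 [585. 137. 124.]
252 208 [598.  14. 124.]
258 263 [480.   2. 124.]
198 269 [470. 128. 124.]
228 253 [502.  65. 124.]
305 247 [ 513. -100.  105.] [ 518. -106.   16.]
371 257 [ 489. -242.  105.] [ 491. -263.   16.]
306 226 [ 559. -103.  105.] [ 569. -109.   16.]
371 230 [ 548. -245.  105.] [ 556. -266.   16.]
368 275 [ 451. -233.  105.] [ 449. -253.   16.]
298 270 [464. -83. 105.] [464. -87.  16.]
```

View pics/c1.png

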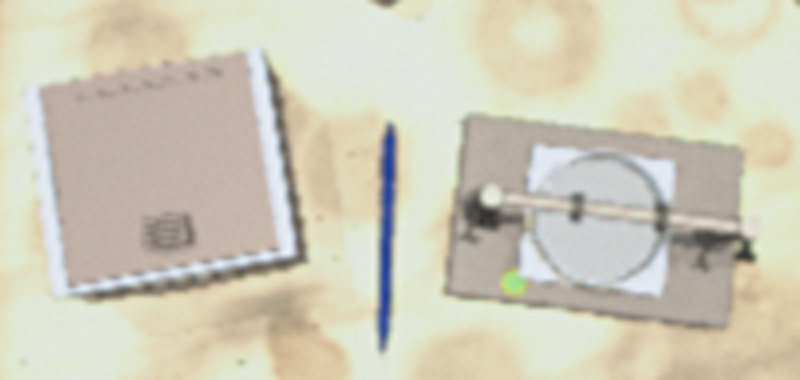

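View pics/c2.png

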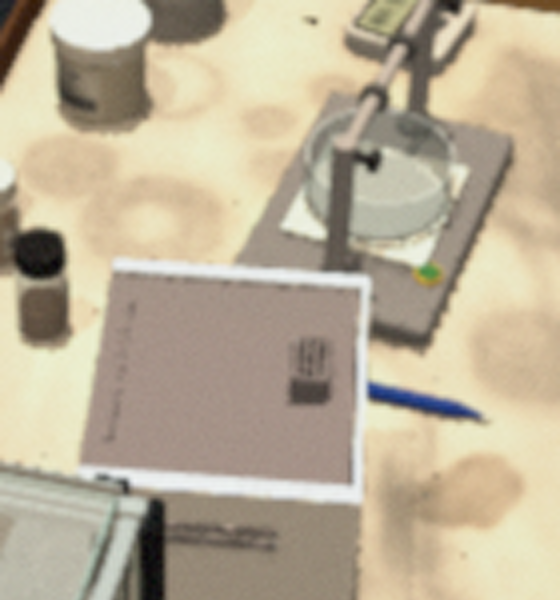

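carry_out([
  [0.01,-0.03,0.01,0,0,-5.2],
  [0.01,-0.03,0.01,0,0,-5.2],
  [0.01,-0.03,0.01,0,0,-5.2],
  [0.01,-0.03,0.01,0,0,-5.2],
  [0.01,-0.03,0.01,0,0,-5.2],
  [0.01,-0.03,0.01,0,0,-5.2],
  [0.01,-0.03,0.01,0,0,-5.2],
  [0.01,-0.03,0.01,0,0,-5.2],
  [0.01,-0.03,0.01,0,0,-5.2],
  [0.01,-0.03,0.01,0,0,-5.2],
  [0.015,-0.04,0,0,0,-5.2],
  [0.02,-0.04,0,0,0,-5.2],
], fingers=0.5)

```text
t: 2.35
eef_pos: [375.9, 195.4, 315.2]
tcp_rot: [3.14, -0.0, 1.654]
ft_force: [0.7, 0.1, -0.1]
opening: 0.498
```

carry_out([
  [0.03,-0.03,0,0,0,0],
  [0.03,-0.03,0,0,0,0],
  [0.03,-0.03,0,0,0,0],
  [0.01,-0.01,0,0,0,0],
  [0,0,0,0,0,0],
  [0,0,0,0,0,0],
])

```text
t: 2.95
eef_pos: [475.3, 97.2, 314.5]
tcp_rot: [-3.141, -0.0, 1.656]
ft_force: [-0.0, -0.1, 0.1]
opening: 0.498
```

```bash
cat >> h.py <<'E'
from scipy.spatial.transform import Rotation as R
def wr(f):
    s=env.state(); p=snap('wrist',f); M=np.eye(4); M[:3,:3]=R.from_euler('xyz',s['tcp_rot']).as_matrix(); M[:3,3]=s['eef_pos']
    p['T']=M@np.array(p['mount']); print(s['t'],s['eef_pos'].round(1),s['tcp_rot'].round(3),s['joints'].round(2),s['ft_force'].round(1),round(s['opening'],3)); return p
E
python3 - <<'E'
from h import *
p=wr('w1'); print(p['fovy'],np.round(p['mount'],3).tolist())
for l in ['lid_knob','box','stand']: print(l,[(np.round(x['point']).tolist(),round(x['score'],2)) for x in env.search_frame(l,p)])
E
```

```text
2.95 [475.3  97.2 314.5] [-3.141 -0.     1.656] [ 0.07  0.19  1.74  0.    1.21 -0.02] [-0.  -0.1  0.1] 0.498
61.853709790492864 [[-0.001, -0.958, -0.288, 81.743], [1.0, -0.001, -0.001, 1.037], [0.001, -0.288, 0.958, -170.172], [0.0, 0.0, 0.0, 1.0]]
lid_knob [([538.0, 76.0, 128.0], 0.93)]
box [([532.0, 87.0, 121.0], 0.74)]
stand [([503.0, -177.0, 16.0], 0.79)]
```

View pics/w1.png

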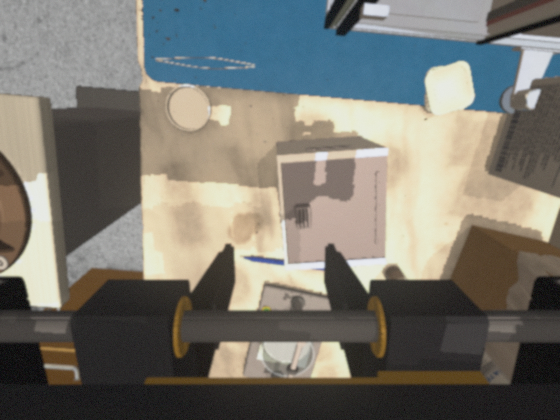

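```bash
python3 - <<'E'
from h import *
a=cv2.imread('pics/w1.png')
cv2.imwrite('pics/c3.png',cv2.resize(a[135:285,260:410],None,fx=4,fy=4,interpolation=cv2.INTER_CUBIC))
E
```

```text
(no output)
```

View pics/c3.png

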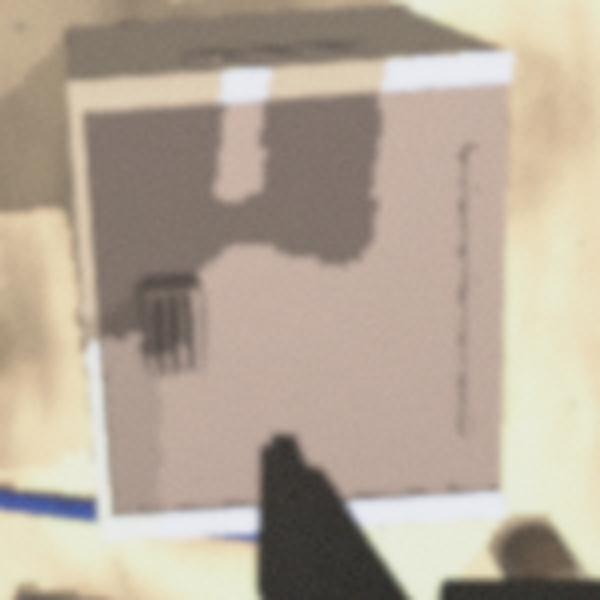

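```bash
cat > m1.py <<'E'
from h import *
p=env.read_camera('wrist'); s=env.state()
M=np.eye(4); M[:3,:3]=R.from_euler('xyz',s['tcp_rot']).as_matrix(); M[:3,3]=s['eef_pos']; p['T']=M@np.array(p['mount'])
f=lambda u,v,z:atz(p,260+u/4,135+v/4,z)
c=[f(67,82,127),f(514,50,127),f(504,517,127),f(100,537,127)]
for x in c: print(x.round(1))
m=np.mean(c,0); print('centre',m.round(1)); a=c[1]-c[0]; b=c[2]-c[3]; d=c[0]-c[3]; e=c[1]-c[2]
print([np.linalg.norm(x).round(1) for x in (a,b,d,e)]); print([np.degrees(np.arctan2(x[1],x[0])).round(1) for x in (a,b)],[np.degrees(np.arctan2(-x[0],x[1])).round(1) for x in (d,e)])
print('knob',f(172,330,139.5).round(1))
# stand fits from top
t=env.read_camera('top')
for u,v,z in [(577,204,113),(661,215,113),(490,196,105),(755,226,105),(468,115,16),(742,148,16),(727,327,16),(446,293,16)]: print(u,v,atz(t,185+u/4,195+v/4,z).round(1))
E
python3 m1.py
```

```text
[471.1 128.3 127. ]
[583.2 146.1 127. ]
[603.1  17.6 127. ]
[491.    1.8 127. ]
centre [537.1  73.5 127. ]
[np.float64(113.5), np.float64(113.2), np.float64(128.1), np.float64(130.0)]
[np.float64(9.0), np.float64(8.0)] [np.float64(9.0), np.float64(8.8)]
knob [503.5  68.4 139.5]
577 204 [ 514.1 -151.5  113. ]
661 215 [ 507.5 -196.4  113. ]
490 196 [ 519.7 -105.4  105. ]
755 226 [ 501.1 -248.4  105. ]
468 115 [574.2 -99.9  16. ]
742 148 [ 551.3 -264.7   16. ]
727 327 [ 445.2 -250.1   16. ]
446 293 [467.7 -84.   16. ]
```

carry_out([
  [0.015,-0.015,-0.03,0,0,1.9],
  [0.013,-0.014,-0.03,0,0,1.9],
  [0,0,-0.03,0,0,0],
  [0,0,-0.03,0,0,0],
  [0,0,-0.025,0,0,0],
  [0,0,-0.02,0,0,0],
  [0,0,-0.0215,0,0,0],
  [0,0,0,0,0,0],
])

```text
t: 4.05
eef_pos: [502.8, 68.0, 126.3]
tcp_rot: [-3.138, -0.0, 1.724]
ft_force: [-2.2, -0.4, -1.0]
opening: 0.502
```

carry_out([
  [0,0,0,0,0,0],
  [0,0,0,0,0,0],
  [0,0,0,0,0,0],
  [0,0,0,0,0,0],
  [0,0,0,0,0,0],
  [0,0,0,0,0,0],
  [0,0,0,0,0,0],
  [0,0,0,0,0,0],
], fingers=0.0)

```text
t: 4.85
eef_pos: [504.1, 67.7, 128.5]
tcp_rot: [3.141, 0.0, 1.723]
ft_force: [-1.6, 0.4, 5.6]
opening: 0.162
```

carry_out([
  [0.005,0.0008,0,0,0,0],
  [0.01,0.0015,0,0,0,0],
  [0.012,0.0018,0,0,0,0],
  [0.012,0.0018,0,0,0,0],
  [0.012,0.0018,0,0,0,0],
  [0.012,0.0018,0,0,0,0],
  [0.012,0.0018,0,0,0,0],
  [0.01,0.0015,0,0,0,0],
  [0.007,0.0012,0,0,0,0],
  [0.004,0.0006,0,0,0,0],
  [0.003,0.0006,0,0,0,0],
  [0,0,0,0,0,0],
])

```text
t: 6.05
eef_pos: [601.0, 83.0, 128.5]
tcp_rot: [-3.136, -0.001, 1.723]
ft_force: [-14.7, 0.2, 14.2]
opening: 0.164
```

carry_out([
  [0.002,0.0003,0,0,0,0],
  [0,0,0,0,0,0],
])

```text
t: 6.25
eef_pos: [601.2, 83.1, 128.4]
tcp_rot: [-3.132, -0.001, 1.724]
ft_force: [-23.2, -2.2, 20.4]
opening: 0.165
```

carry_out([
  [-0.002,0,0,0,0,0],
  [0,0,0,0,0,0],
  [0,0,0,0,0,0],
  [0,0,0.02,0,0,0],
  [0,0,0.04,0,0,0],
  [-0.02,0,0.04,0,0,0],
  [-0.03,0,0.04,0,0,0],
  [-0.03,0,0.04,0,0,0],
  [-0.03,0,0.0,0,0,0],
  [0,0,0,0,0,0],
  [0,0,0,0,0,0],
], fingers=0.5)

```text
t: 7.35
eef_pos: [493.3, 83.3, 308.4]
tcp_rot: [3.14, 0.0, 1.723]
ft_force: [1.4, -0.6, -1.4]
opening: 0.501
```

```bash
python3 - <<'E'
from h import *
p=wr('w2')
for l in ['lid_knob','hanger','hanger_grip']: print(l,[(np.round(x['point']).tolist(),round(x['score'],2)) for x in env.search_frame(l,p)])
t=snap('top','t2')
for l in ['lid_knob','hanger','hanger_grip']: print(l,[(np.round(x['point']).tolist(),round(x['score'],2)) for x in env.search_frame(l,t)])
h=lambda a:cv2.resize(a,(800,600),interpolation=cv2.INTER_CUBIC)
a=cv2.imread('pics/w2.png'); cv2.imwrite('pics/c4.png',h(a[130:280,240:440]))
E
```

```text
7.35 [493.3  83.3 308.4] [3.14  0.    1.723] [ 0.04  0.22  1.72  0.    1.2  -0.12] [ 1.4 -0.6 -1.4] 0.501
lid_knob [([636.0, 90.0, 124.0], 0.92)]
hanger [([542.0, 90.0, 38.0], 0.85)]
hanger_grip [([534.0, 93.0, 39.0], 0.79), ([636.0, 93.0, 128.0], 0.66)]
lid_knob [([650.0, 76.0, 126.0], 0.77)]
hanger [([534.0, 79.0, 88.0], 0.47)]
hanger_grip [([533.0, 79.0, 84.0], 0.55)]
```

View pics/w2.png

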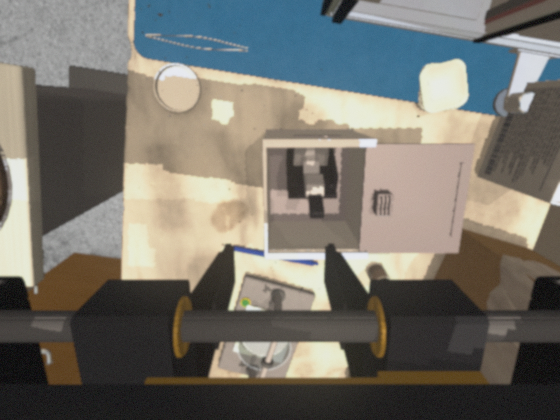

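View pics/c4.png

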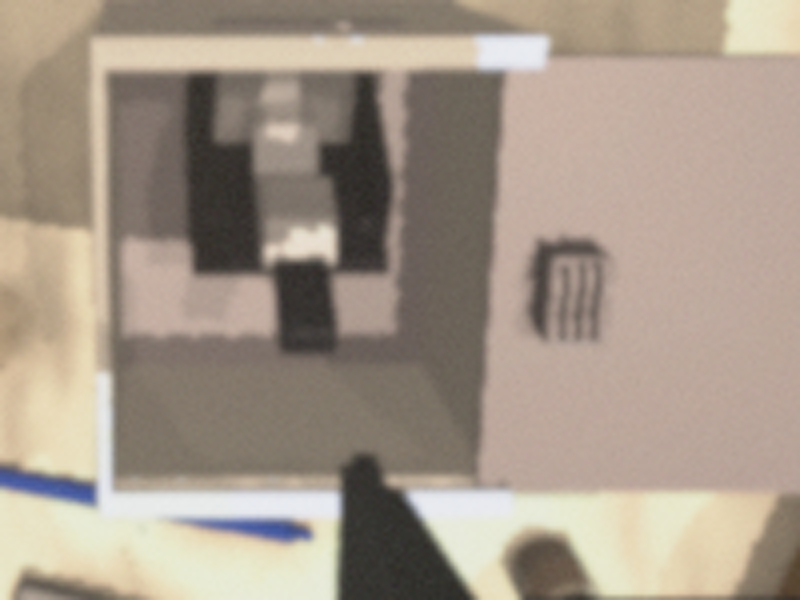

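```bash
python3 - <<'E'
from h import *
a=cv2.imread('pics/t2.png'); cv2.imwrite('pics/c5.png',cv2.resize(a[195:285,185:305],(800,600),interpolation=cv2.INTER_CUBIC))
snap('side','s2'); a=cv2.imread('pics/s2.png'); cv2.imwrite('pics/c6.png',cv2.resize(a[220:325,230:370],(800,600),interpolation=cv2.INTER_CUBIC))
E
```

```text
(no output)
```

View pics/c5.png

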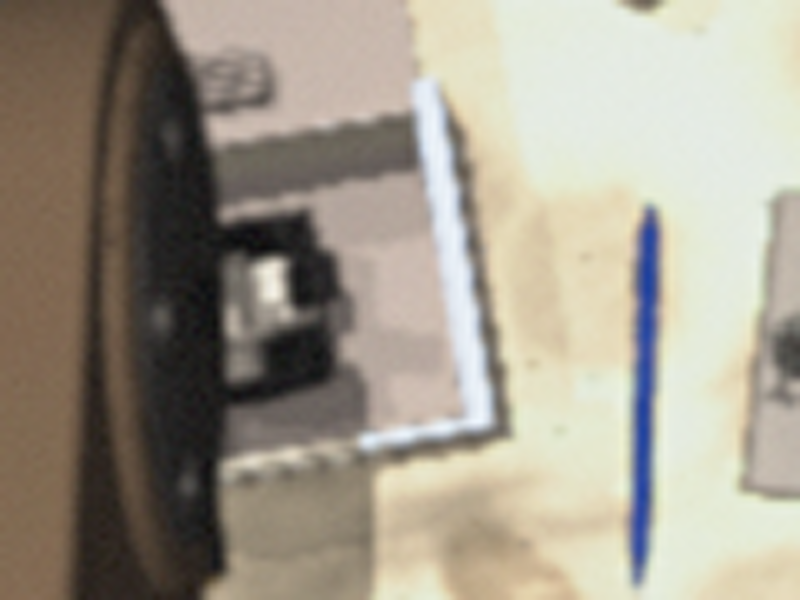

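View pics/c6.png

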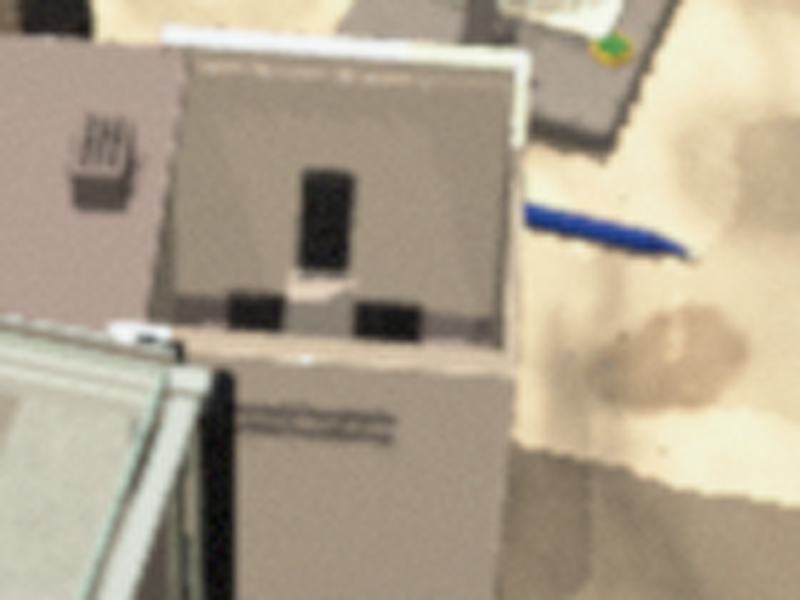

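```bash
cat > m2.py <<'E'
from h import *
from scipy.optimize import least_squares
p=env.read_camera('wrist'); s=env.state()
M=np.eye(4); M[:3,:3]=R.from_euler('xyz',s['tcp_rot']).as_matrix(); M[:3,3]=s['eef_pos']; p['T']=M@np.array(p['mount'])
q=env.read_camera('side')
w=lambda u,v:(240+u/4,130+v/4); d=lambda u,v:(230+u*.175,220+v*.175)
A,B,C=[5,0,10],[5,0,40],[-5,0,40]
obs=[(p,A,w(303,263)),(p,B,w(306,327)),(p,C,w(308,351)),(q,A,d(326,271)),(q,B,d(328,178))]
def H(P): return R.from_euler('z',8.7,degrees=True)*R.from_euler('x',P[3])*R.from_euler('z',np.pi/2)
def res(P): return np.concatenate([proj(c,P[:3]+H(P).apply(X))[0]-o for c,X,o in obs]+[[(P[3]-.5)*50]])
r=least_squares(res,[537,73,78,.5]); print(r.x.round(2),r.fun.round(1))
P=r.x; print('grip',(P[:3]+H(P).apply([0,0,25])).round(1),'z32',(P[:3]+H(P).apply([0,0,32])).round(1)); print('axes x,y,z',H(P).as_matrix().T.round(3))
print('box frame O',R.from_euler('z',-8.7,degrees=True).apply(P[:3]-[537,73.5,0]).round(1))
print('knob',atz(p,*w(580,290),139.5).round(1))
E
python3 m2.py
```

```text
[5.3744e+02 7.1950e+01 7.5220e+01 4.9000e-01] [-0.5 -1.7  0.7  0.8 -0.4  1.1 -0.5  0.3  0.2  0.  -0.6]
grip [539.2  60.4  97.3] z32 [539.7  57.1 103.5]
axes x,y,z [[-0.134  0.873  0.47 ]
 [-0.988 -0.151  0.   ]
 [ 0.071 -0.464  0.883]]
box frame O [ 0.2 -1.6 75.2]
knob [600.7  86.1 139.5]
```

carry_out([
  [0.013,-0.017,0,7.02,1.07,0],
  [0.013,-0.017,-0.02,7.02,1.07,0],
  [0.013,-0.016,-0.03,7.02,1.07,0],
  [0.0135,-0.016,-0.03,7.02,1.07,0],
  [0,0,-0.03,0,0,0],
  [0,0,-0.022,0,0,0],
  [0,0,0,0,0,0],
  [0,0,0,0,0,0],
], fingers=0.4)

```text
t: 8.7
eef_pos: [545.7, 17.3, 176.7]
tcp_rot: [3.141, -0.496, 1.723]
ft_force: [-0.0, 0.2, -1.1]
opening: 0.398
```

```bash
python3 - <<'E'
from h import *
p=wr('w3'); print(p['T'][:3,:3].round(2).tolist()); s=env.state()
Q=R.from_euler('xyz',s['tcp_rot']).as_matrix(); print('tool y',Q[:,1].round(3),'z',Q[:,2].round(3))
for k in ([537.44,71.95,75.22],):
  z=np.array([.0725,-.474,.878]); print([proj(p,np.array(k)+z*h)[0].round() for h in (10,40)])
  d=s['eef_pos']-k; print('tcp in hanger axes',(d@np.array([[-.134,.873,.47],[-.988,-.151,0],[.0725,-.474,.878]]).T).round(1))
E
```

```text
8.7 [545.7  17.3 176.7] [ 3.141 -0.496  1.723] [-0.31  0.5   1.76  0.48  1.16 -0.72] [-0.   0.2 -1.1] 0.398
[[0.99, 0.15, -0.03], [0.15, -0.97, 0.2], [-0.0, -0.2, -0.98]]
tool y [0.988 0.152 0.002] z [-0.071  0.47  -0.88 ]
[array([278., 207.]), array([278., 219.])]
tcp in hanger axes [-9.000e-01 -1.000e-01  1.161e+02]
```

View pics/w3.png

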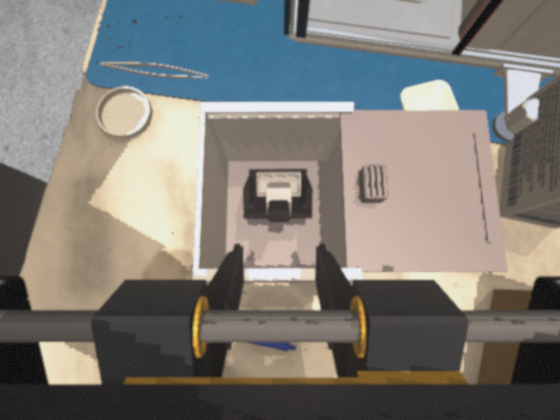

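carry_out([
  [-0.0007,0.0047,-0.0088,0,0,0],
  [-0.0014,0.0095,-0.0176,0,0,0],
  [-0.0014,0.0095,-0.0176,0,0,0],
  [-0.0014,0.0095,-0.0176,0,0,0],
  [-0.0007,0.0047,-0.0088,0,0,0],
  [-0.0007,0.0047,-0.0088,0,0,0],
  [-0.0007,0.0047,-0.0088,0,0,0],
  [0,0,0,0,0,0],
  [0,0,0,0,0,0],
])

```text
t: 9.65
eef_pos: [538.6, 64.4, 88.4]
tcp_rot: [3.141, -0.496, 1.723]
ft_force: [-0.1, -0.3, -0.8]
opening: 0.4
```

```bash
python3 - <<'E'
from h import *
p=wr('w4'); snap('side','s4')
s=env.state();k=[537.44,71.95,75.22]
d=s['eef_pos']-k; print('tcp in hanger axes',(d@np.array([[-.134,.873,.47],[-.988,-.151,0],[.0725,-.474,.878]]).T).round(1))
a=cv2.imread('pics/s4.png'); b=cv2.imread('pics/w4.png')
cv2.imwrite('pics/c7.png',np.hstack([cv2.resize(a[210:320,230:370],(400,314)),cv2.resize(b[120:280,190:390],(400,314))]))
E
```

```text
9.65 [538.6  64.4  88.4] [ 3.141 -0.496  1.723] [-0.23  0.61  1.86  0.57  0.95 -0.79] [-0.1 -0.3 -0.8] 0.4
tcp in hanger axes [-0.6 -0.2 15.5]
```

View pics/c7.png

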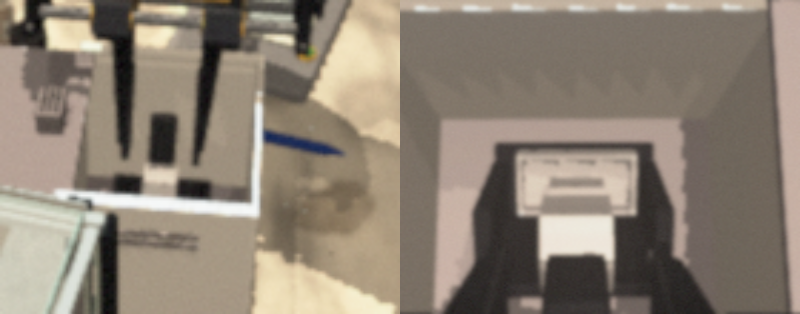

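Fingers straddle the black block centrally, with tips level with its lower end. Close.

carry_out([
  [0,0,0,0,0,0],
  [0,0,0,0,0,0],
  [0,0,0,0,0,0],
  [0,0,0,0,0,0],
  [0,0,0,0,0,0],
  [0,0,0,0,0,0],
  [0,0,0,0,0,0],
], fingers=0.0)

```text
t: 10.45
eef_pos: [538.5, 64.5, 88.2]
tcp_rot: [3.141, -0.496, 1.723]
ft_force: [-1.2, -1.0, 1.6]
opening: 0.169
```

carry_out([
  [0.0004,-0.0024,0.0044,0,0,0],
  [0.0007,-0.0047,0.0088,0,0,0],
  [0.0007,-0.0047,0.0088,0,0,0],
  [0.0007,-0.0047,0.0088,0,0,0],
  [0.0007,-0.0047,0.0088,0,0,0],
  [0.0007,-0.0047,0.0088,0,0,0],
  [0.0014,-0.0095,0.0176,0,0,0],
  [0.0014,-0.0095,0.0176,0,0,0],
  [0.0014,-0.0095,0.0176,0,0,0],
  [0,0,0.04,0,0,0],
  [0,0,0.04,0,0,0],
  [0,0,0,0,0,0],
])

```text
t: 11.65
eef_pos: [547.9, 9.4, 274.5]
tcp_rot: [3.133, -0.492, 1.727]
ft_force: [0.6, -0.7, -1.2]
opening: 0.166
```

```bash
python3 - <<'E'
from h import *
p=wr('w5'); snap('side','s5')
E
```

```text
11.65 [547.9   9.4 274.5] [ 3.133 -0.492  1.727] [-0.32  0.4   1.64  0.45  1.36 -0.63] [ 0.6 -0.7 -1.2] 0.166
```

View pics/w5.png

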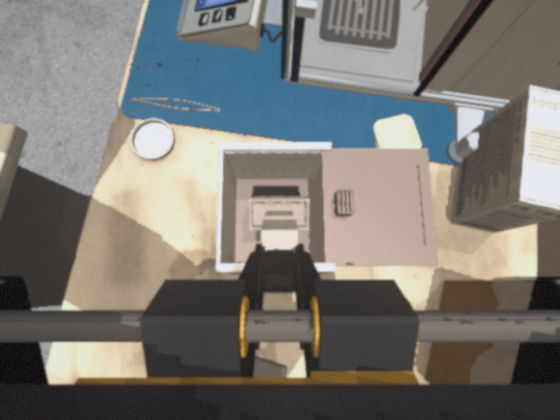

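View pics/s5.png

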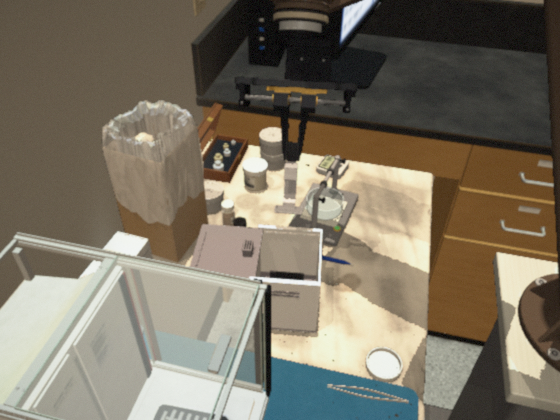

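carry_out([
  [-0.01,-0.01,0,-7.0,-1.07,0],
  [-0.01,-0.01,0,-7.0,-1.07,0],
  [-0.01,-0.01,0,-7.0,-1.07,0],
  [-0.01,-0.01,0,-7.0,-1.07,0],
  [-0.006,-0.017,0,0,0,-8.18],
  [-0.006,-0.017,0,0,0,-8.18],
  [-0.006,-0.017,0,0,0,-8.18],
  [-0.006,-0.017,0,0,0,-8.18],
  [-0.006,-0.017,0,0,0,-8.18],
  [-0.006,-0.017,0,0,0,-8.18],
  [-0.006,-0.017,0,0,0,-8.18],
  [-0.006,-0.017,0,0,0,-8.18],
])

```text
t: 12.95
eef_pos: [457.7, -166.3, 268.0]
tcp_rot: [-3.139, -0.0, 0.575]
ft_force: [0.0, -0.6, -0.3]
opening: 0.167
```

carry_out([
  [0,0,0,0,0,-8.18],
  [0,0,0,0,0,-8.18],
  [0,0,0,0,0,-8.18],
  [0,0,0,0,0,-8.18],
  [0,0,0,0,0,-8.18],
  [0,0,0,0,0,0],
  [0,0,0,0,0,0],
])

```text
t: 13.65
eef_pos: [458.2, -165.8, 268.5]
tcp_rot: [-3.141, 0.0, -0.129]
ft_force: [-0.6, 0.5, -0.9]
opening: 0.166
```

```bash
python3 - <<'E'
from h import *
p=wr('w6'); q=snap('side','s6'); snap('top','t6')
for l in ['stand','dish','hanger','hanger_grip']: print(l,[(np.round(x['point']).tolist(),round(x['score'],2)) for x in env.search_frame(l,p)],[(np.round(x['point']).tolist(),round(x['score'],2)) for x in env.search_frame(l,q)])
E
```

```text
13.65 [ 458.2 -165.8  268.5] [-3.141  0.    -0.129] [-0.48  0.24  1.81  0.    1.09  1.22] [-0.6  0.5 -0.9] 0.166
stand [([513.0, -172.0, 15.0], 0.91)] [([500.0, -151.0, 22.0], 0.82)]
dish [([516.0, -178.0, 25.0], 0.68), ([612.0, 30.0, 127.0], 0.21)] []
hanger [([468.0, -164.0, 257.0], 0.72), ([546.0, 36.0, 64.0], 0.3)] [([463.0, -160.0, 203.0], 0.73)]
hanger_grip [([462.0, -168.0, 256.0], 0.52)] [([461.0, -162.0, 203.0], 0.61), ([695.0, -87.0, 41.0], 0.38)]
```

View pics/w6.png

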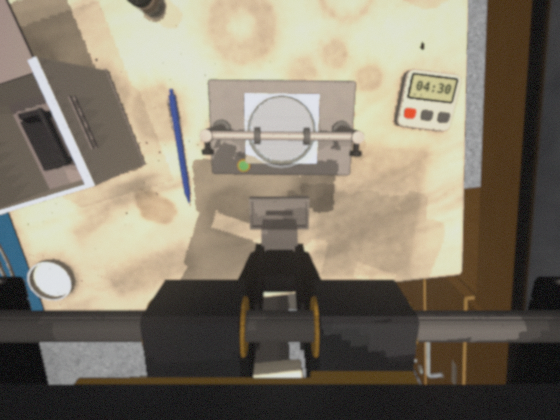

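View pics/s6.png

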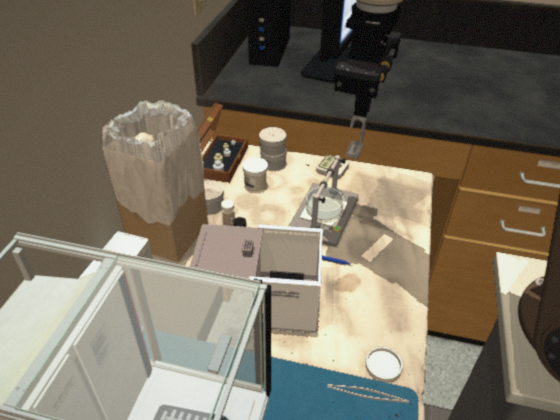

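```bash
python3 - <<'E'
from h import *
a=cv2.imread('pics/w6.png'); cv2.imwrite('pics/c8.png',cv2.resize(a[70:250,185:385],(800,720))[:600])
b=cv2.imread('pics/s6.png'); cv2.imwrite('pics/c9.png',cv2.resize(b[100:240,270:390],(600,700))[:600])
E
```

```text
(no output)
```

View pics/c8.png

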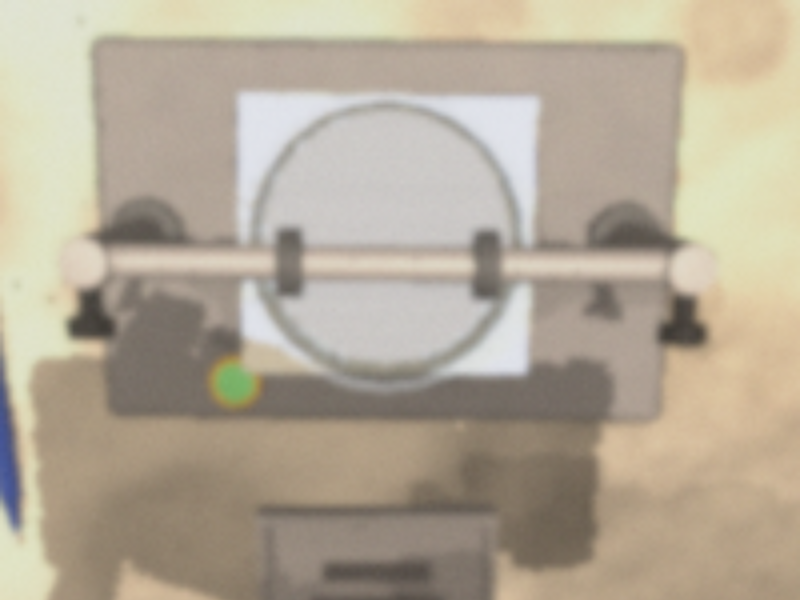

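View pics/c9.png

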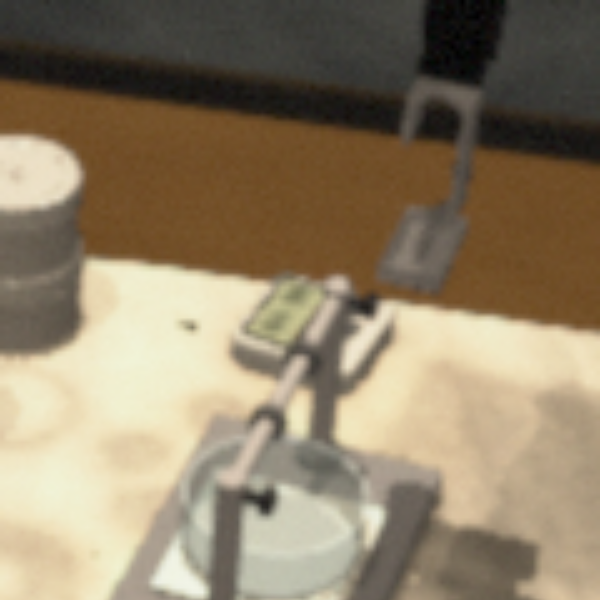

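```bash
python3 - <<'E'
from h import *
p=env.read_camera('wrist'); s=env.state()
M=np.eye(4); M[:3,:3]=R.from_euler('xyz',s['tcp_rot']).as_matrix(); M[:3,3]=s['eef_pos']; p['T']=M@np.array(p['mount'])
f=lambda u,v,z:atz(p,185+u/4,70+v/4,z)
A=f(388,263,105); a=f(110,261,105); b=f(665,265,105); B=(a+b)/2
print('mid',A.round(1),B.round(1),'yaw',np.degrees(np.arctan2((a-b)[0]*-1,(a-b)[1])).round(2),np.linalg.norm(a-b))
t1,t2=f(260,510,189.5),f(497,508,189.5); print('tray front edge',t1.round(1),t2.round(1),np.linalg.norm(t1-t2))
X=M[:3,:3]
for n,P in (('bar',A),('tray',(t1+t2)/2)): print(n,'rel tool x,y',((P-s['eef_pos'])@X).round(1))
print(X.round(3).tolist())
t=env.read_camera('top')
E
```

```text
mid [ 511.3 -175.2  105. ] [ 511.3 -175.1  105. ] yaw -8.09 130.17966268960834
tray front edge [ 477.3 -146.2  189.5] [ 471.9 -189.5  189.5] 43.7169524869687
bar rel tool x,y [ 53.3   2.2 164.5]
tray rel tool x,y [16.  -0.2 79.9]
[[0.991, -0.132, 0.001], [-0.132, -0.991, -0.001], [0.001, 0.0, -1.0]]
```

carry_out([
  [0,-0.002,-0.03,0,0,-0.5],
  [0,0,-0.03,0,0,0],
  [0,0,-0.03,0,0,0],
  [0,0,-0.02,0,0,0],
  [0,0,-0.007,0,0,0],
  [0.01,-0.0014,0,0,0,0],
  [0,0,0,0,0,0],
  [0,0,0,0,0,0],
])

```text
t: 15.1
eef_pos: [469.3, -169.5, 153.3]
tcp_rot: [3.141, -0.003, -0.141]
ft_force: [0.1, 0.1, -0.9]
opening: 0.167
```

```bash
python3 - <<'E'
from h import *
p=wr('w7'); q=snap('side','s7'); s=env.state()
X=R.from_euler('xyz',s['tcp_rot']).as_matrix(); print('bar rel',((np.array([511.3,-175.2,105])-s['eef_pos'])@X).round(1))
a=cv2.imread('pics/w7.png'); b=cv2.imread('pics/s7.png')
# expected side px: hanger pts (x, z) assuming nominal grasp
O=s['eef_pos']-[0,0,15.5]; O=O+X[:,0]*.6
for n,x,z in (('roof',0,10),('lipend',10.5,-18.5),('shankbend',-10.5,-44),('tray',0,-72)): print(n,proj(q,O+X[:,0]*x+[0,0,z])[0].round(1))
print('bar',proj(q,[511.3,-175.2,105])[0].round(1))
cv2.imwrite('pics/c10.png',cv2.resize(b[120:240,280:390],(660,720))[:600]); cv2.imwrite('pics/c11.png',cv2.resize(a[70:250,185:385],(800,720))[:600])
E
```

```text
15.1 [ 469.3 -169.5  153.3] [ 3.141e+00 -3.000e-03 -1.410e-01] [-0.48  0.39  1.94  0.    0.81  1.23] [ 0.1  0.1 -0.9] 0.167
bar rel [42.8 -0.2 48.2]
roof [349.3 164.6]
lipend [342.8 174.8]
shankbend [351.5 187.3]
tray [345.2 196.5]
bar [327.1 176.7]
```

View pics/c10.png

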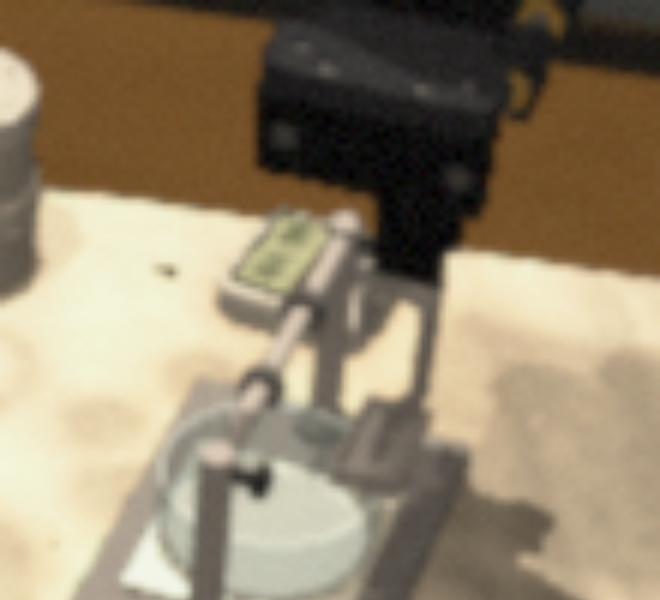

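View pics/c11.png

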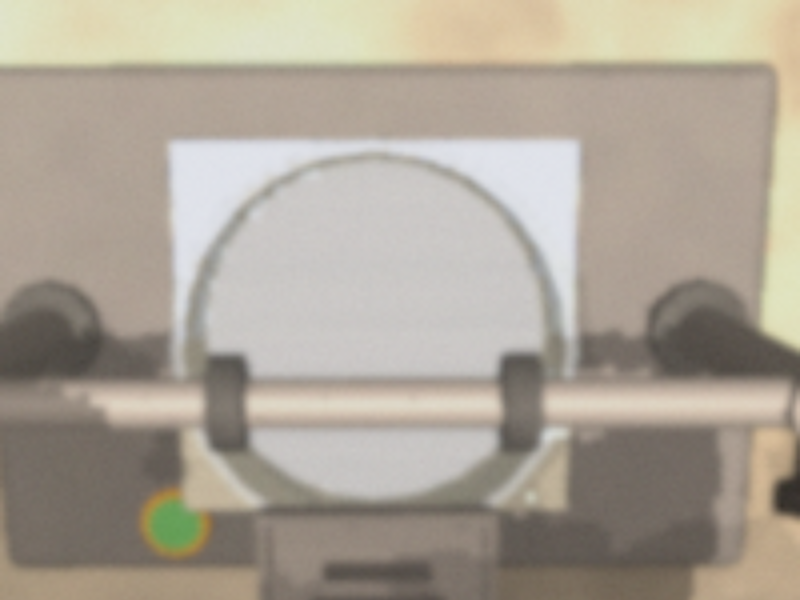

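carry_out([
  [0.007,-0.001,-0.0015,0,0,0],
  [0.007,-0.001,0,0,0,0],
  [0.007,-0.001,0,0,0,0],
  [0.007,-0.001,0,0,0,0],
  [0.007,-0.001,0,0,0,0],
  [0.0065,-0.0009,0,0,0,0],
  [0,0,0,0,0,0],
  [0,0,0,0,0,0],
])

```text
t: 16.0
eef_pos: [510.0, -175.1, 150.7]
tcp_rot: [3.141, -0.001, -0.142]
ft_force: [-0.7, 0.6, -0.4]
opening: 0.166
```

```bash
python3 - <<'E'
from h import *
p=wr('w8'); q=snap('side','s8'); s=env.state()
X=R.from_euler('xyz',s['tcp_rot']).as_matrix(); print('bar rel',((np.array([511.3,-175.2,105])-s['eef_pos'])@X).round(1))
a=cv2.imread('pics/w8.png'); b=cv2.imread('pics/s8.png')
cv2.imwrite('pics/c12.png',np.hstack([cv2.resize(b[130:230,280:370],(400,444)),cv2.resize(a[110:270,200:360],(400,444))]))
E
```

```text
16.0 [ 510.  -175.1  150.7] [ 3.141e+00 -1.000e-03 -1.420e-01] [-0.45  0.45  1.84  0.    0.85  1.26] [-0.7  0.6 -0.4] 0.166
bar rel [ 1.5 -0.1 45.8]
```

View pics/c12.png

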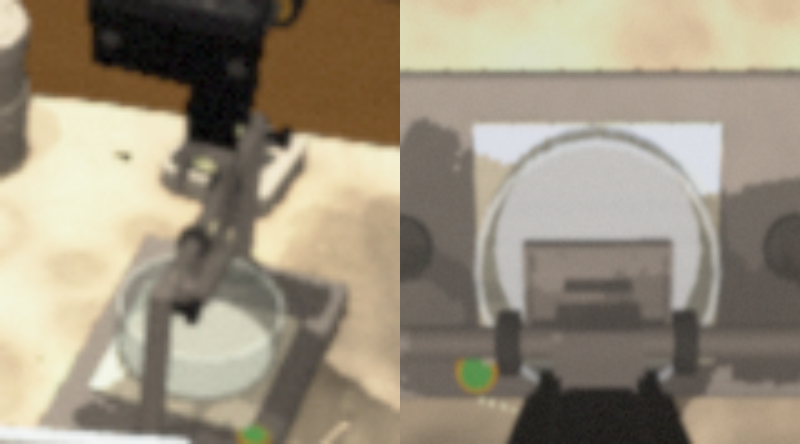

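carry_out([
  [0.0005,0,-0.004,0,0,0],
  [0,0,-0.005,0,0,0],
  [0,0,-0.005,0,0,0],
  [0,0,-0.005,0,0,0],
  [0,0,-0.004,0,0,0],
  [0,0,-0.003,0,0,0],
  [0,0,0,0,0,0],
])

```text
t: 16.8
eef_pos: [510.4, -175.1, 124.4]
tcp_rot: [3.142, -0.001, -0.142]
ft_force: [-0.2, 0.1, -0.0]
opening: 0.163
```

carry_out([
  [0,0,-0.002,0,0,0],
  [0,0,0,0,0,0],
  [0,0,-0.0015,0,0,0],
  [0,0,0,0,0,0],
])

```text
t: 17.2
eef_pos: [510.5, -175.2, 121.3]
tcp_rot: [3.141, -0.001, -0.142]
ft_force: [0.5, 0.5, -1.3]
opening: 0.167
```

```bash
python3 - <<'E'
from h import *
p=wr('w9'); q=snap('side','s9'); s=env.state()
X=R.from_euler('xyz',s['tcp_rot']).as_matrix(); print('bar rel',((np.array([511.3,-175.2,105])-s['eef_pos'])@X).round(1))
a=cv2.imread('pics/w9.png'); b=cv2.imread('pics/s9.png')
cv2.imwrite('pics/c13.png',np.hstack([cv2.resize(b[130:230,280:370],(400,444)),cv2.resize(a[110:270,200:360],(400,444))]))
E
```

```text
17.2 [ 510.5 -175.2  121.3] [ 3.141e+00 -1.000e-03 -1.420e-01] [-0.45  0.49  1.87  0.    0.78  1.26] [ 0.5  0.5 -1.3] 0.167
bar rel [ 0.7 -0.1 16.4]
```

View pics/c13.png

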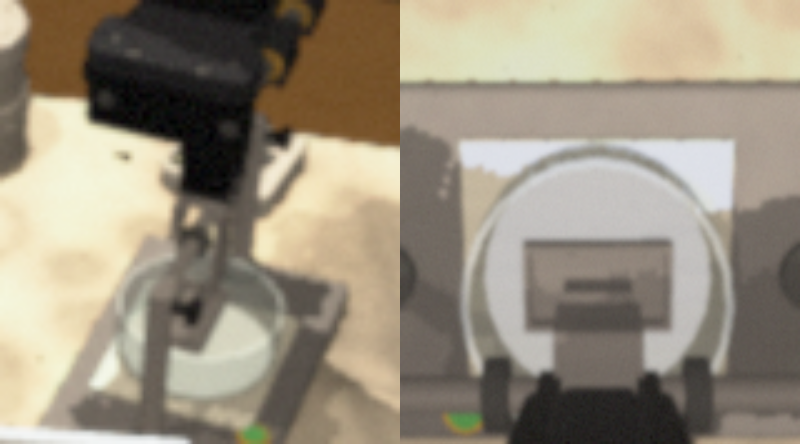

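Hook straddles the bar, tray inside the dish. Lower until contact.

carry_out([
  [0,0,-0.001,0,0,0],
  [0,0,0,0,0,0],
  [0,0,-0.0005,0,0,0],
  [0,0,0,0,0,0],
])

```text
t: 17.7
eef_pos: [510.5, -175.2, 119.8]
tcp_rot: [3.141, -0.001, -0.142]
ft_force: [-0.6, -0.3, -1.2]
opening: 0.166
```

carry_out([
  [0,0,-0.001,0,0,0],
  [0,0,0,0,0,0],
])

```text
t: 17.9
eef_pos: [510.6, -175.2, 119.2]
tcp_rot: [3.141, -0.002, -0.142]
ft_force: [-0.8, 0.7, 4.6]
opening: 0.169
```

carry_out([
  [0,0,-0.001,0,0,0],
  [0,0,0,0,0,0],
])

```text
t: 18.1
eef_pos: [510.8, -175.3, 119.0]
tcp_rot: [3.141, -0.003, -0.142]
ft_force: [-3.1, 1.9, 13.7]
opening: 0.168
```

carry_out([
  [0,0,0.001,0,0,0],
  [0,0,0,0,0,0],
  [0,0,0,0,0,0],
  [0,0,0,0,0,0],
  [0,0,0,0,0,0],
  [0,0,0,0,0,0],
  [0,0,0,0,0,0],
  [0,0,0,0,0,0],
], fingers=0.35)

```text
t: 18.9
eef_pos: [510.6, -175.2, 118.8]
tcp_rot: [3.141, -0.001, -0.142]
ft_force: [-0.0, 0.1, 0.5]
opening: 0.35
```

carry_out([
  [0,0,0.005,0,0,0],
  [0,0,0.01,0,0,0],
  [0,0,0.01,0,0,0],
  [0,0,0.01,0,0,0],
  [0,0,0.03,0,0,0],
  [0,0,0.04,0,0,0],
  [0,0,0.04,0,0,0],
  [0,0,0.03,0,0,0],
  [-0.02,0.03,0,0,0,0],
  [-0.02,0.03,0,0,0,0],
  [-0.01,0.03,0,0,0,0],
  [0,0,0,0,0,0],
])

```text
t: 20.1
eef_pos: [459.1, -82.8, 295.2]
tcp_rot: [3.141, -0.002, -0.14]
ft_force: [0.1, -0.4, -0.5]
opening: 0.351
```

```bash
python3 - <<'E'
from h import *
p=wr('w10'); q=snap('side','s10')
a=cv2.imread('pics/w10.png'); b=cv2.imread('pics/s10.png')
cv2.imwrite('pics/c14.png',np.hstack([cv2.resize(b[130:230,280:370],(400,444)),cv2.resize(a,(400,300),interpolation=cv2.INTER_AREA)[[min(i,299) for i in range(444)]]]))
E
```

```text
20.1 [459.1 -82.8 295.2] [ 3.141e+00 -2.000e-03 -1.400e-01] [-0.32  0.18  1.81  0.    1.15  1.39] [ 0.1 -0.4 -0.5] 0.351
```

View pics/c14.png

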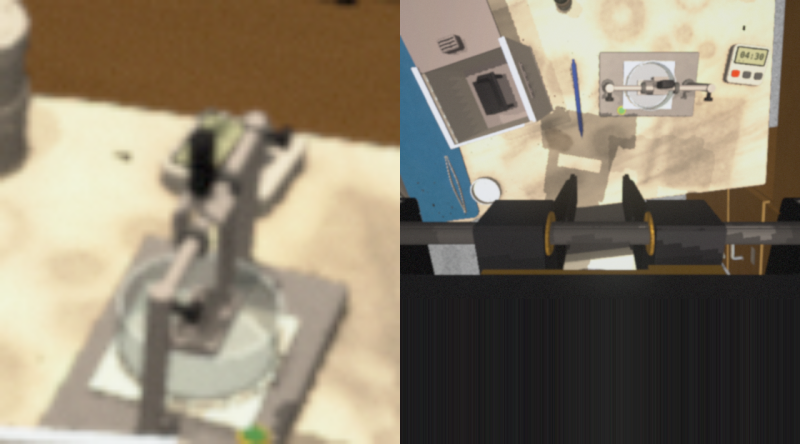

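carry_out([
  [0.011,0.013,0,0,0,8.2],
  [0.011,0.013,0,0,0,8.2],
  [0.011,0.013,0,0,0,8.2],
  [0.011,0.013,0,0,0,8.2],
  [0.011,0.013,0,0,0,8.2],
  [0.011,0.013,0,0,0,8.2],
  [0.011,0.013,0,0,0,8.2],
  [0.011,0.013,0,0,0,8.2],
  [0.011,0.013,0,0,0,8.2],
  [0.011,0.013,0,0,0,8.2],
  [0.011,0.013,0,0,0,8.2],
  [0.011,0.013,0,0,0,8.2],
], fingers=0.5)

```text
t: 21.4
eef_pos: [593.7, 70.4, 293.8]
tcp_rot: [3.141, -0.001, 1.581]
ft_force: [0.8, -0.9, -0.2]
opening: 0.5
```

carry_out([
  [0.01,0.01,-0.03,0,0,8.2],
  [0,0,-0.03,0,0,0],
  [0,0,-0.02,0,0,0],
  [0,0,0,0,0,0],
  [0,0,0,0,0,0],
])

```text
t: 21.9
eef_pos: [603.3, 80.1, 214.3]
tcp_rot: [3.141, -0.001, 1.718]
ft_force: [0.8, 0.0, 0.5]
opening: 0.501
```

```bash
python3 - <<'E'
from h import *
p=wr('w11'); print(proj(p,[600.7,86,139.5])[0].round())
for l in ['lid_knob']: print(l,[(np.round(x['point']).tolist(),round(x['score'],2)) for x in env.search_frame(l,p)])
E
```

```text
21.9 [603.3  80.1 214.3] [ 3.141e+00 -1.000e-03  1.718e+00] [ 0.02  0.47  1.6   0.    1.07 -0.13] [0.8 0.  0.5] 0.501
[276. 211.]
lid_knob [([633.0, 93.0, 127.0], 0.62)]
```

View pics/w11.png

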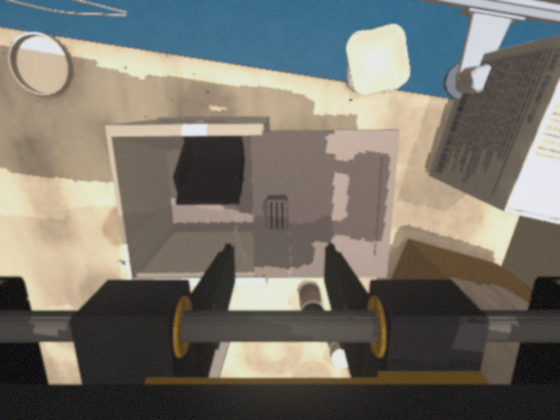

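carry_out([
  [-0.002,0.004,-0.03,0,0,0.3],
  [0,0,-0.03,0,0,0],
  [0,0,-0.02,0,0,0],
  [0,0,-0.006,0,0,0],
  [0,0,0,0,0,0],
])

```text
t: 22.5
eef_pos: [600.9, 84.7, 128.3]
tcp_rot: [3.141, -0.001, 1.724]
ft_force: [0.0, -0.3, 0.2]
opening: 0.501
```

carry_out([
  [0,0,0,0,0,0],
  [0,0,0,0,0,0],
  [0,0,0,0,0,0],
  [0,0,0,0,0,0],
  [0,0,0,0,0,0],
  [0,0,0,0,0,0],
  [0,0,0,0,0,0],
], fingers=0.0)

```text
t: 23.2
eef_pos: [600.6, 84.8, 128.2]
tcp_rot: [3.141, -0.001, 1.724]
ft_force: [-1.9, 0.4, 4.6]
opening: 0.166
```

carry_out([
  [-0.005,-0.0008,0,0,0,0],
  [-0.01,-0.0015,0,0,0,0],
  [-0.012,-0.0018,0,0,0,0],
  [-0.012,-0.0018,0,0,0,0],
  [-0.012,-0.0018,0,0,0,0],
  [-0.012,-0.0018,0,0,0,0],
  [-0.012,-0.0018,0,0,0,0],
  [-0.01,-0.0015,0,0,0,0],
  [-0.006,-0.001,0,0,0,0],
  [-0.003,-0.0006,0,0,0,0],
  [-0.002,-0.0003,0,0,0,0],
  [0,0,0,0,0,0],
])

```text
t: 24.4
eef_pos: [504.3, 69.7, 128.2]
tcp_rot: [3.141, -0.001, 1.724]
ft_force: [0.0, -5.0, 9.6]
opening: 0.166
```

carry_out([
  [-0.001,-0.0002,0,0,0,0],
  [0,0,0,0,0,0],
  [-0.001,-0.0002,0,0,0,0],
  [0,0,0,0,0,0],
])

```text
t: 24.8
eef_pos: [502.6, 69.4, 128.2]
tcp_rot: [3.14, -0.001, 1.724]
ft_force: [0.7, -3.7, 7.0]
opening: 0.165
```

carry_out([
  [-0.001,-0.0002,0,0,0,0],
  [0,0,0,0,0,0],
])

```text
t: 25.0
eef_pos: [501.8, 69.3, 128.2]
tcp_rot: [3.14, -0.001, 1.724]
ft_force: [2.6, -3.2, 6.0]
opening: 0.164
```

carry_out([
  [-0.001,-0.0002,0,0,0,0],
  [0,0,0,0,0,0],
])

```text
t: 25.2
eef_pos: [501.8, 69.2, 128.2]
tcp_rot: [3.138, -0.001, 1.724]
ft_force: [6.8, -1.0, 1.5]
opening: 0.165
```

carry_out([
  [-0.001,-0.0002,0,0,0,0],
  [0,0,0,0,0,0],
])

```text
t: 25.4
eef_pos: [501.7, 69.2, 128.2]
tcp_rot: [3.136, -0.001, 1.724]
ft_force: [11.7, 0.3, -0.8]
opening: 0.166
```

carry_out([
  [0.0015,0,0,0,0,0],
  [0,0,0,0,0,0],
  [0,0,0,0,0,0],
  [0,0,0,0,0,0],
  [0,0,0.02,0,0,0],
  [0,0,0.04,0,0,0],
  [-0.01,0,0.04,0,0,0],
  [-0.02,0,0.04,0,0,0],
  [-0.03,0.02,0.04,0,0,0],
  [0,0,0,0,0,0],
  [0,0,0,0,0,0],
], fingers=0.4)

```text
t: 26.5
eef_pos: [442.9, 87.9, 305.4]
tcp_rot: [3.14, -0.001, 1.725]
ft_force: [0.4, -0.2, -0.8]
opening: 0.397
```

```bash
python3 - <<'E'
from h import *
p=wr('w12'); q=snap('side','s12'); t=snap('top','t12')
for l in ['lid_knob','hanger','hanger_grip','jar_2','vial_tan','vial_white']: print(l,[[(np.round(x['point']).tolist(),round(x['score'],2)) for x in env.search_frame(l,c)[:1]] for c in (p,q,t)])
a,b,c=[cv2.imread('pics/%s.png'%n) for n in('w12','s12','t12')]
cv2.imwrite('pics/c15.png',np.hstack([cv2.resize(b[130:310,230:370],(400,514)),cv2.resize(c[195:323,280:380],(400,514))]))
T=np.array(q['T']); 
O=np.array([511.3,-175.2,105]); X=np.array([.99,-.141,0])
for n,x,z in (('top',0,40),('tray',0,-72),('shank',-10.5,-44)): print(n,proj(q,O+X*x+[0,0,z])[0].round(1),proj(t,O+X*x+[0,0,z])[0].round(1))
E
```

```text
26.5 [442.9  87.9 305.4] [ 3.140e+00 -1.000e-03  1.725e+00] [ 0.05  0.14  1.83  0.    1.17 -0.11] [ 0.4 -0.2 -0.8] 0.397
lid_knob [[([539.0, 78.0, 128.0], 0.85)], [([537.0, 76.0, 125.0], 0.69)], [([539.0, 69.0, 124.0], 0.69)]]
hanger [[([508.0, -169.0, 42.0], 0.66)], [([511.0, -170.0, 94.0], 0.68)], [([508.0, -170.0, 104.0], 0.75)]]
hanger_grip [[([507.0, -164.0, 42.0], 0.58)], [([507.0, -174.0, 92.0], 0.86)], [([507.0, -170.0, 105.0], 0.6)]]
jar_2 [[], [([680.0, -223.0, 50.0], 0.95)], [([676.0, -234.0, 58.0], 0.83)]]
vial_tan [[([653.0, -41.0, 12.0], 0.61)], [([662.0, -46.0, 40.0], 0.66)], [([696.0, -99.0, 62.0], 0.63)]]
vial_white [[([498.0, -194.0, 35.0], 0.62)], [([694.0, -85.0, 41.0], 0.8)], [([696.0, -96.0, 62.0], 0.64)]]
top [328.6 160.8] [342.7 246.3]
tray [324.7 203.3] [335.1 248.9]
shank [330.4 194.5] [336.3 252.9]
```

View pics/c15.png

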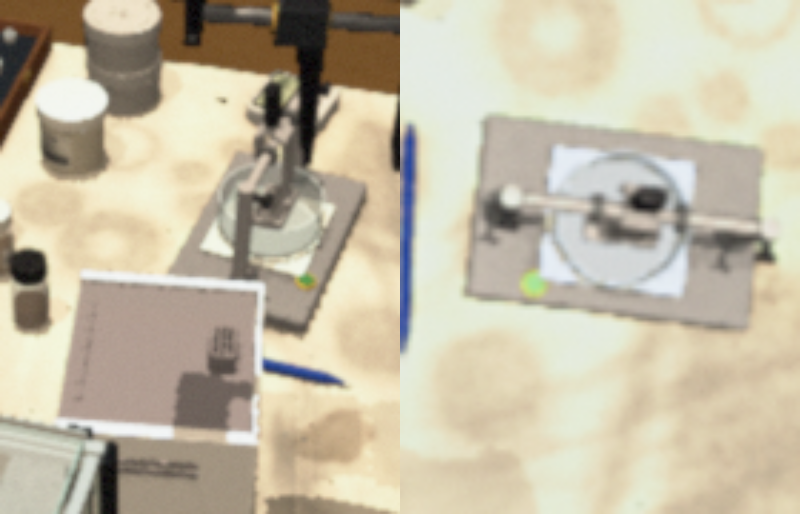

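View pics/w12.png

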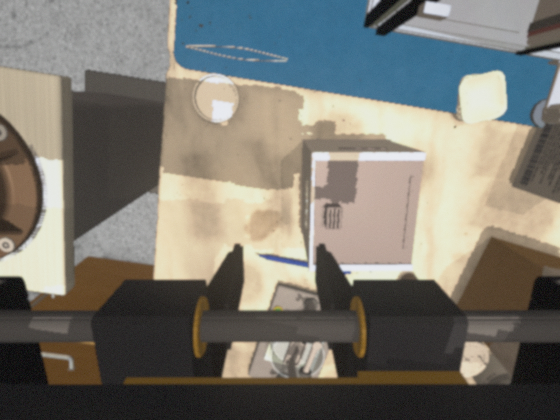

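```bash
python3 - <<'E'
from h import *
q=snap('side','s13'); t=snap('top','t13')
b,c=[cv2.imread('pics/%s.png'%n) for n in('s13','t13')]
O=np.array([511.3,-175.2,105]); X=np.array([.99,-.141,0]); Y=np.array([.141,.99,0])
def draw(im,cam,x0,y0,w,h,tilt,col):
    c_,s_=np.cos(tilt),np.sin(tilt)
    P=lambda x,y,z:(proj(cam,O+X*(x*c_+z*s_)+Y*y+np.array([0,0,z*c_-x*s_]))[0]-[x0,y0])*k
    for L in ([(-5,-8,40),(5,-8,40),(5,8,40),(-5,8,40),(-5,-8,40)],[(-12,-22,-64),(12,-22,-64),(12,22,-64),(-12,22,-64),(-12,-22,-64)],[(0,-65-0,0),(0,65,0)],[(5,8,40),(5,8,10)],[(-5,8,40),(-5,8,10)]):
        cv2.polylines(im,[np.int32([P(*v) for v in L])],False,col,1)
k=8; o=[]
for im,cam,x0,y0 in ((b,q,295,145),(c,t,315,225)):
    z=cv2.resize(im[y0:y0+70,x0:x0+50],None,fx=8,fy=8,interpolation=cv2.INTER_CUBIC); z2=z.copy()
    draw(z2,cam,x0,y0,0,0,0,(0,0,255)); o.append(z2)
cv2.imwrite('pics/c16.png',np.hstack(o))
E
```

```text
(no output)
```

View pics/c16.png

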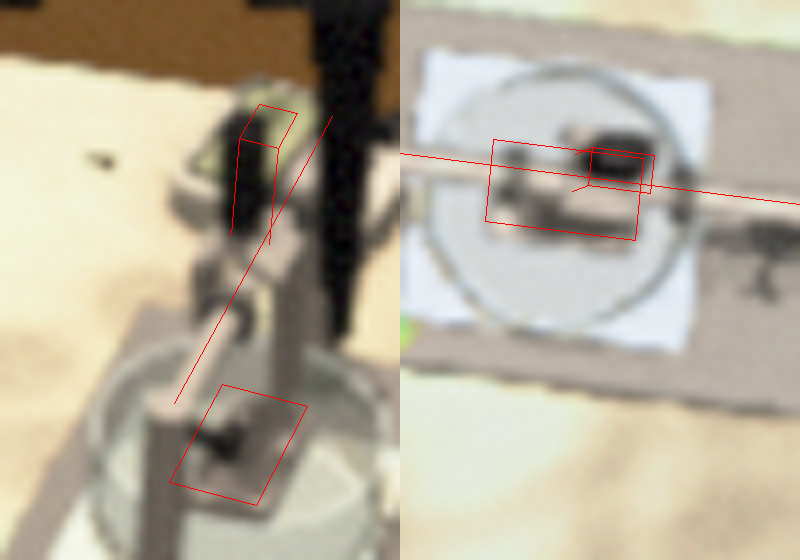

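carry_out([
  [0.025,-0.02,0,0,0,-8.5],
  [0.025,-0.02,0,0,0,-8.5],
  [0.025,-0.02,0,-7.5,0,0],
  [0.025,-0.02,-0.02,-7.5,0,0],
  [0,-0.02,-0.02,-7.5,0,0],
  [0,-0.008,-0.02,-7.5,0,0],
  [0,0,0,0,0,0],
  [0,0,0,0,0,0],
])

```text
t: 28.45
eef_pos: [543.4, -19.5, 245.1]
tcp_rot: [3.061, 0.513, 1.407]
ft_force: [0.5, 0.4, 0.8]
opening: 0.397
```

```bash
python3 - <<'E'
from h import *
p=wr('w14')
E
```

```text
28.45 [543.4 -19.5 245.1] [3.061 0.513 1.407] [ 0.09  0.4   1.74 -0.58  1.13  0.52] [0.5 0.4 0.8] 0.397
```

View pics/w14.png

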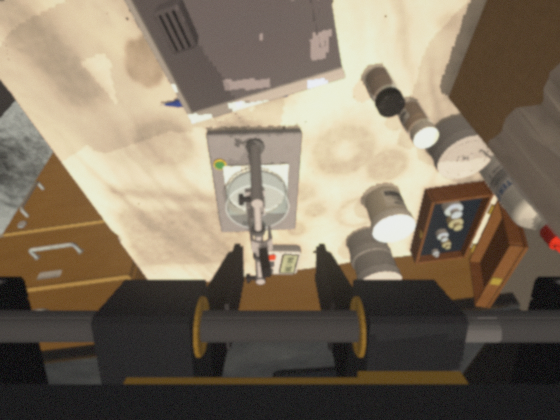

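```bash
cat > m3.py <<'E'
from h import *
import sys
n=sys.argv[1]
p=wr(n); c=cv2.imread('pics/%s.png'%n)
Y=np.array([.141,.99,0]); X=np.array([.99,-.141,0]); O=np.array([511.3,-175.2,105])
k=8; u,v=np.int32(proj(p,O)[0]); x0,y0=u-35,v-35
o=[]
for tilt in (None,0,.07):
    im=cv2.resize(c[y0:y0+70,x0:x0+33+12],None,fx=6,fy=8,interpolation=cv2.INTER_CUBIC)
    if tilt is not None:
        c_,s_=np.cos(tilt),np.sin(tilt)
        P=lambda x,y,z:(proj(p,O+X*(x*c_+z*s_)+Y*y+np.array([0,0,z*c_-x*s_]))[0]-[x0,y0])*[6,8]
        for L in ([(-5,-8,40),(5,-8,40),(5,8,40),(-5,8,40),(-5,-8,40)],[(-12,-22,-64),(12,-22,-64),(12,22,-64),(-12,22,-64),(-12,-22,-64)],[(4,-65,0),(4,65,0)],[(-4,-65,0),(-4,65,0)],[(5,8,40),(5,8,10)],[(-5,8,40),(-5,8,10)]):
            cv2.polylines(im,[np.int32([P(*q) for q in L])],False,(0,0,255),1)
    o.append(im)
cv2.imwrite('pics/o_%s.png'%n,np.hstack(o)[:, :800])
E
python3 m3.py w15
```

```text
28.5 [543.6 -19.9 246. ] [3.059 0.513 1.406] [ 0.09  0.4   1.74 -0.58  1.13  0.52] [ 1.1 -0.2  0.3] 0.401
```

View pics/o_w15.png

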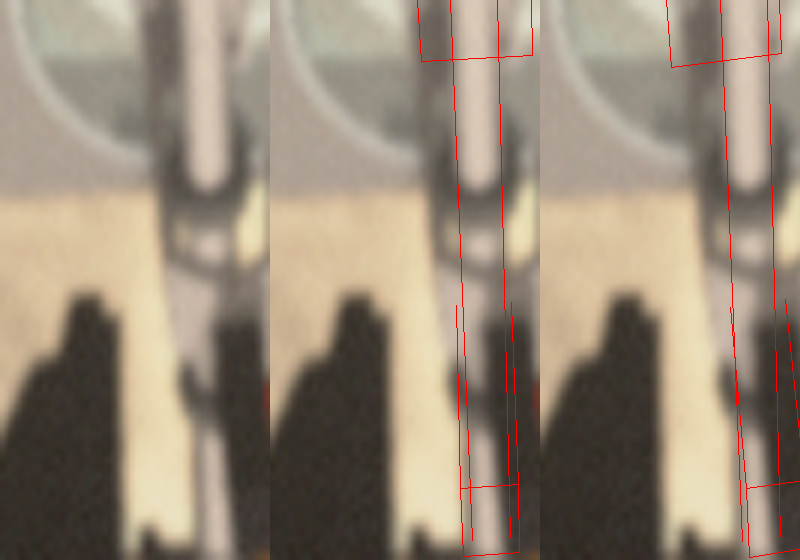

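```bash
sed -i 's/x0,y0=u-35,v-35/x0,y0=u-30,v-50/; s/c\[y0:y0+70,x0:x0+33+12\]/c[y0:y0+95,x0:x0+66]/; s/fx=6,fy=8/fx=6,fy=6/; s/\[6,8\]/[6,6]/; s/(None,0,.07)/(None,.1)/' m3.py; python3 m3.py w16
```

```text
28.55 [543.7 -20.2 246.4] [3.057 0.513 1.404] [ 0.09  0.4   1.74 -0.58  1.13  0.52] [ 0.7 -0.6  0.6] 0.4
```

View pics/o_w16.png

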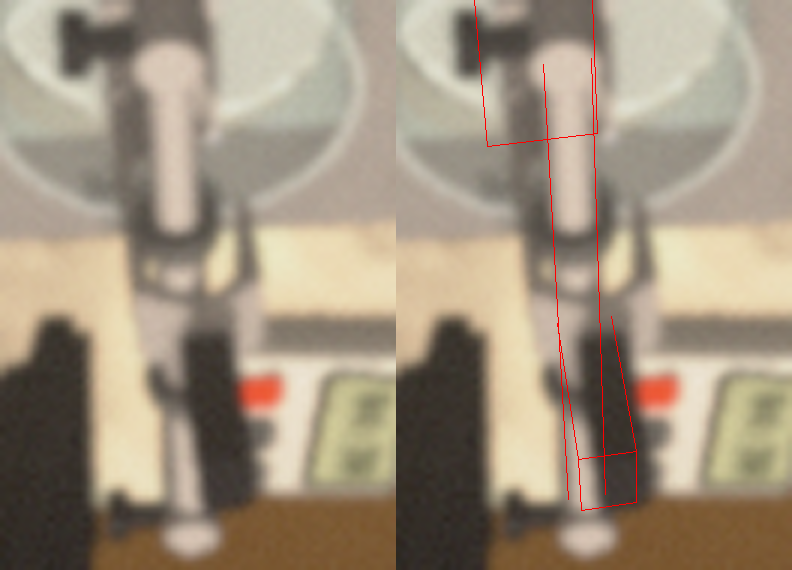

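carry_out([
  [0,-0.01,0.01,7.5,0,0],
  [0,-0.01,0.01,7.5,0,0],
  [0,-0.01,0,7.5,0,0],
  [0,-0.01,0,7.5,0,0],
  [-0.003,-0.014,0,0,0,-8.16],
  [-0.003,-0.014,0,0,0,-8.16],
  [-0.003,-0.014,0,0,0,-8.16],
  [-0.003,-0.014,0,0,0,-8.16],
  [-0.003,-0.014,0,0,0,-8.16],
  [-0.003,-0.014,0,0,0,-8.16],
  [-0.003,-0.014,0,0,0,-8.16],
  [-0.003,-0.014,0,0,0,-8.16],
])

```text
t: 29.8
eef_pos: [519.3, -173.3, 266.7]
tcp_rot: [3.14, -0.005, 0.282]
ft_force: [0.6, -0.3, 0.2]
opening: 0.4
```

carry_out([
  [-0.003,-0.004,0,0,0,-8.16],
  [0,0,0,0,0,-8.16],
  [0,0,0,0,0,-8.16],
  [0,0,0,0,0,0],
  [0,0,0,0,0,0],
  [0,0,0,0,0,0],
])

```text
t: 30.4
eef_pos: [516.3, -176.5, 265.6]
tcp_rot: [3.141, -0.003, -0.136]
ft_force: [0.6, 0.5, -0.3]
opening: 0.399
```

```bash
cat > m4.py <<'E'
from h import *
import sys
n=sys.argv[1]; p=wr(n); s=env.state()
Q=R.from_euler('xyz',s['tcp_rot']).as_matrix(); X=np.array([.99,-.141,0]);Y=np.array([.141,.99,0]); O=np.array([511.3,-175.2,105])
d=s['eef_pos']-O; print('tcp from bar in X,Y,Z',d@X,d@Y,d[2],'tool z',Q[:,2].round(3))
c=cv2.imread('pics/%s.png'%n); u,v=np.int32(proj(p,O)[0]); print(u,v)
y0,x0=max(0,v-75),u-90
cv2.imwrite('pics/o_%s.png'%n,cv2.resize(c[y0:y0+135,x0:x0+180],None,fx=4.4,fy=4.4,interpolation=cv2.INTER_CUBIC)); print(x0,y0)
E
python3 m4.py w17
```

```text
30.4 [ 516.3 -176.5  265.6] [ 3.141e+00 -3.000e-03 -1.360e-01] [-0.45  0.33  1.69  0.    1.13  1.26] [ 0.6  0.5 -0.3] 0.399
tcp from bar in X,Y,Z 5.0970378174672275 -0.49307366222924215 160.43050880723592 tool z [ 0.002 -0.001 -1.   ]
279 197
189 122
```

View pics/o_w17.png

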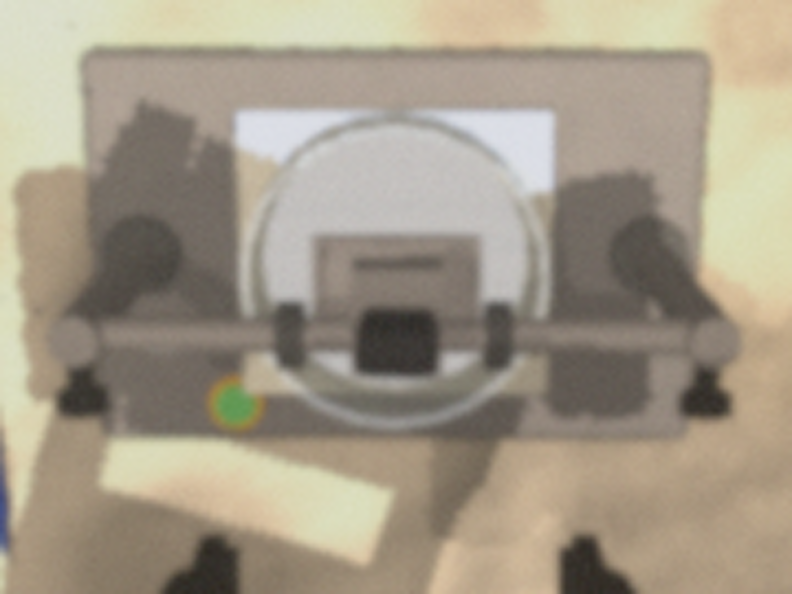

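```bash
python3 - <<'E'
from h import *
s=env.state(); p=env.read_camera('wrist')
M=np.eye(4); M[:3,:3]=R.from_euler('xyz',s['tcp_rot']).as_matrix(); M[:3,3]=s['eef_pos']; p['T']=M@np.array(p['mount'])
X=np.array([.99,-.141,0]);Y=np.array([.141,.99,0])
f=lambda u,v,z:atz(p,189+u/4.4,122+v/4.4,z)
b=f(395,337,105); print('bar',b.round(1))
for n,u,v,z in (('blk back top',398,375,144.5),('blk low +x',398,308,114.5),('tray front',398,236,41),('tray back inner',0,0,0)):
    d=f(u,v,z)-b; print(n,(d@X).round(1),(d@Y).round(1))
E
```

```text
bar [ 510.2 -174.6  105. ]
blk back top 2.8 -0.6
blk low +x 9.0 -0.6
tray front 10.1 -0.7
tray back inner 67.3 108.7
```

carry_out([
  [-0.0008,0.0003,-0.03,0.75,5.25,0],
  [0,0,-0.03,0,0,0],
  [0,0,-0.03,0,0,0],
  [0,0,-0.02,0,0,0],
  [0,0,-0.02,0,0,0],
  [0,0,-0.0135,0,0,0],
  [0,0,0,0,0,0],
  [0,0,0,0,0,0],
], fingers=0.38)

```text
t: 31.3
eef_pos: [515.7, -176.1, 122.0]
tcp_rot: [3.141, 0.091, -0.139]
ft_force: [-0.8, -0.0, 0.2]
opening: 0.376
```

```bash
python3 m4.py w18
```

```text
31.3 [ 515.7 -176.1  122. ] [ 3.141  0.091 -0.139] [-0.44  0.52  1.8  -0.03  0.91  1.29] [-0.8 -0.   0.2] 0.376
tcp from bar in X,Y,Z 4.631180507925629 -0.3414246119367873 17.322854878441674 tool z [-0.089  0.012 -0.996]
279 256
189 181
```

View pics/o_w18.png

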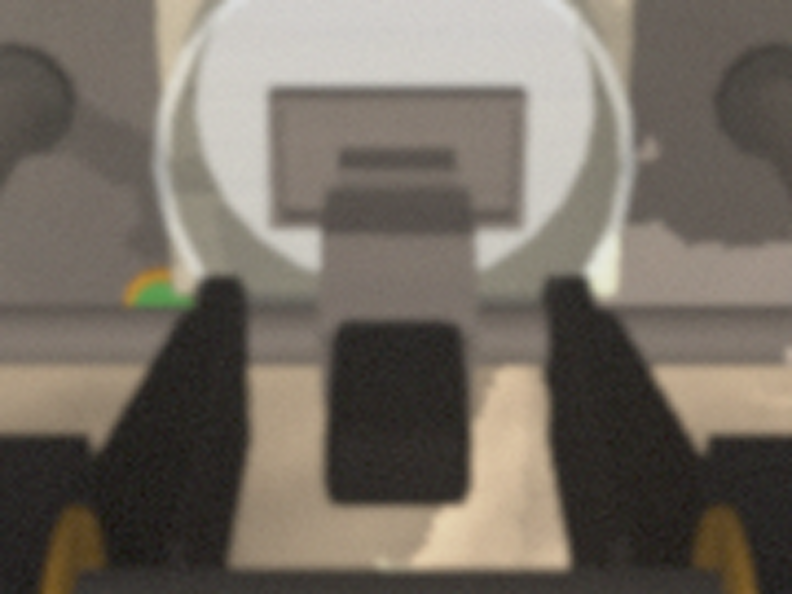

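carry_out([
  [0,0,0,0,0,0],
  [0,0,0,0,0,0],
  [0,0,0,0,0,0],
  [0,0,0,0,0,0],
  [0,0,0,0,0,0],
  [0,0,0.002,0,0,0],
  [0,0,0.003,0,0,0],
  [-0.0025,0.0003,0,-0.37,-2.65,0],
  [-0.0025,0.0004,0,-0.37,-2.65,0],
  [0,0,0,0,0,0],
  [0,0,0,0,0,0],
], fingers=0.0)

```text
t: 32.45
eef_pos: [510.5, -175.4, 126.7]
tcp_rot: [3.142, -0.001, -0.139]
ft_force: [-1.1, -0.5, -1.4]
opening: 0.169
```

```bash
python3 m4.py w19
```

```text
32.45 [ 510.5 -175.4  126.7] [ 3.142e+00 -1.000e-03 -1.390e-01] [-0.45  0.48  1.86  0.    0.8   1.26] [-1.1 -0.5 -1.4] 0.169
tcp from bar in X,Y,Z -0.5400486225980516 -0.35663754386516705 21.676242762822028 tool z [ 0.002 -0.    -1.   ]
279 247
189 172
```

View pics/o_w19.png

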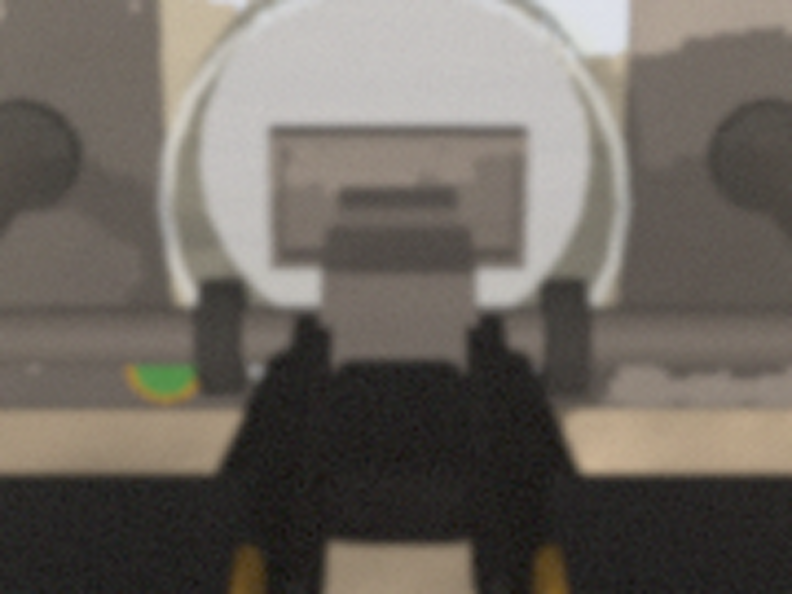

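```bash
python3 - <<'E'
from h import *
s=env.state(); p=env.read_camera('wrist')
M=np.eye(4); M[:3,:3]=R.from_euler('xyz',s['tcp_rot']).as_matrix(); M[:3,3]=s['eef_pos']; p['T']=M@np.array(p['mount'])
X=np.array([.99,-.141,0]);Y=np.array([.141,.99,0])
f=lambda u,v,z:atz(p,189+u/4.4,172+v/4.4,z)
b=f(395,335,105); print('bar',b.round(1),'tcp-bar',((s['eef_pos']-b)@X).round(1))
for n,u,v,z in (('tray front +12',398,126,45.7),('tray back -12',398,266,45.7),('hook corner +x 11.5 top',398,227,110),('blk low +x',398,362,119.7)):
    d=f(u,v,z)-b; print(n,(d@X).round(1),(d@Y).round(1))
E
```

```text
bar [ 511.2 -174.7  105. ] tcp-bar -0.4
tray front +12 12.9 -0.4
tray back -12 -12.3 -0.5
hook corner +x 11.5 top 17.1 -0.4
blk low +x 2.6 -0.4
```

carry_out([
  [0,0,-0.002,0,0,0],
  [0,0,-0.0015,0,0,0],
  [0,0,0,0,0,0],
  [0,0,0,0,0,0],
])

```text
t: 32.95
eef_pos: [510.4, -175.3, 122.9]
tcp_rot: [-3.142, -0.002, -0.139]
ft_force: [-0.0, -0.1, -0.5]
opening: 0.163
```

carry_out([
  [0,0,-0.001,0,0,0],
  [0,0,0,0,0,0],
])

```text
t: 33.15
eef_pos: [510.4, -175.3, 121.9]
tcp_rot: [-3.142, -0.002, -0.139]
ft_force: [0.1, 0.2, -1.6]
opening: 0.166
```

carry_out([
  [0,0,-0.001,0,0,0],
  [0,0,0,0,0,0],
])

```text
t: 33.35
eef_pos: [510.3, -175.3, 120.9]
tcp_rot: [-3.142, -0.002, -0.139]
ft_force: [-1.1, -0.1, -1.1]
opening: 0.17
```

carry_out([
  [0,0,-0.0007,0,0,0],
  [0,0,0,0,0,0],
])

```text
t: 33.55
eef_pos: [510.6, -175.4, 120.5]
tcp_rot: [3.141, -0.003, -0.139]
ft_force: [-0.2, 0.0, 1.2]
opening: 0.165
```

carry_out([
  [0,0,-0.0007,0,0,0],
  [0,0,0,0,0,0],
])

```text
t: 33.75
eef_pos: [510.7, -175.4, 120.3]
tcp_rot: [3.141, -0.003, -0.139]
ft_force: [0.1, 0.7, 8.7]
opening: 0.166
```

carry_out([
  [0,0,-0.0007,0,0,0],
  [0,0,0,0,0,0],
])

```text
t: 33.95
eef_pos: [510.8, -175.5, 120.3]
tcp_rot: [3.141, -0.004, -0.139]
ft_force: [-2.3, 1.2, 15.2]
opening: 0.164
```

carry_out([
  [0,0,0.0012,0,0,0],
  [0,0,0,0,0,0],
  [0,0,0,0,0,0],
  [0,0,0,0,0,0],
  [0,0,0,0,0,0],
  [0,0,0,0,0,0],
  [0,0,0,0,0,0],
], fingers=0.35)

```text
t: 34.65
eef_pos: [510.4, -175.3, 120.0]
tcp_rot: [-3.142, -0.002, -0.139]
ft_force: [0.0, -0.5, 0.8]
opening: 0.346
```

carry_out([
  [0,0,0.005,0,0,0],
  [0,0,0.01,0,0,0],
  [0,0,0.01,0,0,0],
  [0,0,0.01,0,0,0],
  [0,0,0.03,0,0,0],
  [0,0,0.04,0,0,0],
  [0,0,0.04,0,0,0],
  [0,0,0,0,0,0],
  [0,0,0,0,0,0],
])

```text
t: 35.55
eef_pos: [510.4, -175.3, 266.2]
tcp_rot: [3.141, -0.004, -0.139]
ft_force: [-0.5, 0.2, 0.2]
opening: 0.346
```

```bash
python3 m4.py w20; python3 - <<'E'
from h import *
q=snap('side','s20'); b=cv2.imread('pics/s20.png'); cv2.imwrite('pics/c20.png',cv2.resize(b[140:220,285:355],None,fx=7,fy=7,interpolation=cv2.INTER_CUBIC))
E
```

```text
35.55 [ 510.4 -175.3  266.2] [ 3.141 -0.004 -0.139] [-0.45  0.32  1.7   0.    1.12  1.26] [-0.5  0.2  0.2] 0.346
tcp from bar in X,Y,Z -1.2765439458438643 -0.11733998680953839 160.065988907298 tool z [ 0.002 -0.    -1.   ]
279 191
189 116
```

View pics/o_w20.png

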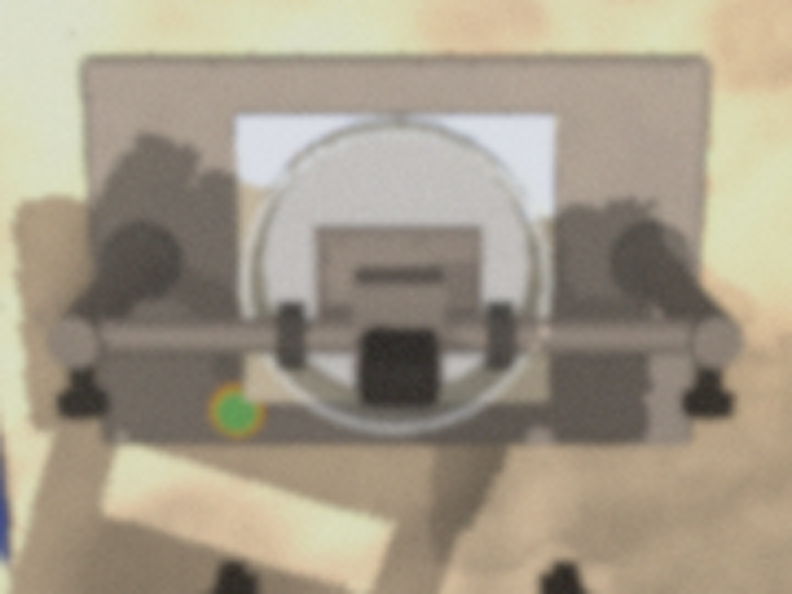

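View pics/c20.png

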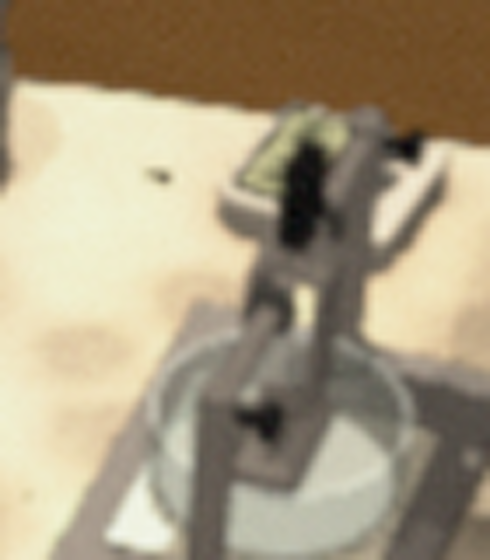

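```bash
python3 - <<'E'
from h import *
s=env.state(); p=snap('wrist','w21')
p=env.read_camera('wrist')
M=np.eye(4); M[:3,:3]=R.from_euler('xyz',s['tcp_rot']).as_matrix(); M[:3,3]=s['eef_pos']; p['T']=M@np.array(p['mount'])
X=np.array([.99,-.141,0]);Y=np.array([.141,.99,0])
f=lambda u,v,z:atz(p,189+u/4.4,116+v/4.4,z)
b=f(395,337,105); print('bar',b.round(1))
for n,u,v,z,o in (('blk back top',398,404,145,-5),('blk low +x',398,330,115,5),('tray front',398,228,41,12)):
    d=f(u,v,z)-b; print(n,(d@X-o).round(1),(d@Y).round(1))
c=cv2.imread('pics/w21.png')-0
cv2.imwrite('pics/c21.png',cv2.resize(c[116:251,189:369],None,fx=4.4,fy=4.4,interpolation=cv2.INTER_CUBIC))
print(np.abs(c.astype(int)-cv2.imread('pics/w20.png')).mean())
E
```

```text
bar [ 509.8 -174.   105. ]
blk back top 1.5 -0.6
blk low +x -1.0 -0.7
tray front 0.9 -0.7
3.832614795918367
```

View pics/c21.png

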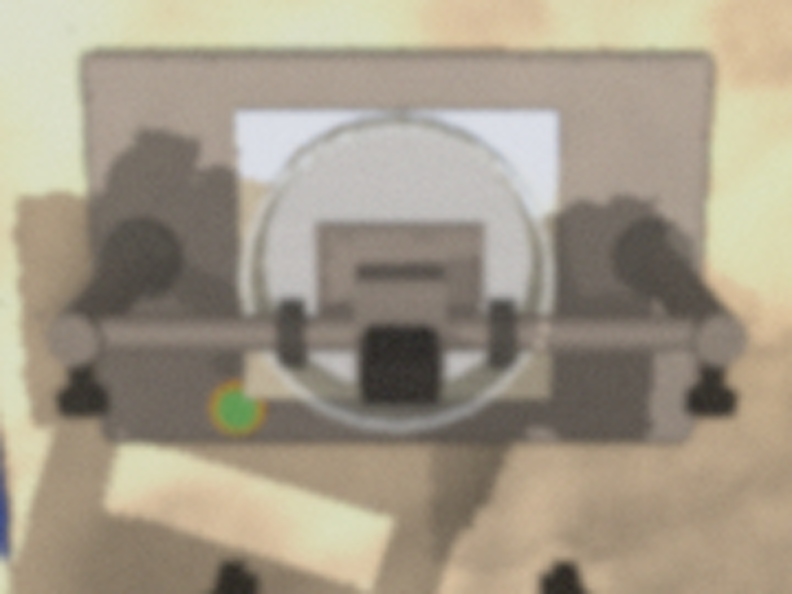

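```bash
python3 -c "
from h import *
print(env.job_done())"
```

```text
the job is handed in; nothing more can be done
None
```

The hanger is hooked over the crossbar between the collars, with its tray inside the dish, and the lid is shut. The job is handed in at about 36 s of the 67 s allowed, with the gripper clear above the stand.

- **Lid:** I slid it back until it met its stop, took the hanger out along its own axis, hung it, and then slid the lid shut. It stopped against its front stop after 100 mm of travel.
- **Correction:** The first hang left the hanger about 5° off level and about 4 mm off the hook's apex. I regripped it, levelled it and set it down centred. This was done after the lid had already been shut, and I did not reopen the lid.
- **Last checks:** Seen from above, the grip block and tray line up with the bar to within about 1.5 mm. That puts the tilt at roughly 1° or less, with the tray clear inside the dish.
- **Bystanders:** After the lid was shut, the side camera still found the jar and both vials where they stood at the start. The networks mixed up the two vials in some top and wrist views, so those readings disagreed.

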